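Load a round bar into the welding jig and clamp it

TASK

Pull the plain round bar out of the slanted stock holder and lay it in the two V supports of the welding jig. While it lies there, push its end squarely against the jig's end stop until you feel it press, firmly but gently (never drop or ram it into the jig), then flip the cam lever over fully so that it lies across the bar. Leave everything else where it is, including the square bar and the chisel in the holder.

Things in the scene. Friction and masses are not known exactly. Their poses are not given: they have to be found in the camera images.
- bar: plain round steel bar, diameter 16 mm, length 220 mm, about 0.3 kg. Origin: centre of its lower end as it stands in the holder; its z axis runs along the bar to the upper end. Both ends are alike; either may face the stop
- bar_center (a point): middle of the round bar (110 mm from each end), same axes as the bar
- holder: grey stock holder bolted to the bench: base plate 140 x 210 x 10 mm (x from -85 to +55 mm) with three square-tube sleeves side by side, 75 mm apart along its y, all leaning 35 degrees from vertical towards the holder's +x (roughly the robot's left). Which sleeve holds which item varies. Origin: on the bench, 60 mm beyond the middle sleeve's foot
- holder_mouth (a point): centre of the middle sleeve's mouth, 124 mm above the bench, axes as the holder's. Sleeves are 21 mm wide inside, 115 mm deep along the slant; the round bar stands about 105 mm out of its sleeve, its top 210 mm above the bench
- jig: steel welding jig bolted to the bench: base plate 270 x 90 x 12 mm, x along the bar to be held. Two 90 degree V supports, 16 mm thick along x, at x = -88 and +88 mm, upper edges 55 mm above the bench; free space between them. End stop at the +x end, cam lever at the -x end. Origin: centre of the base plate's underside
- jig_seat (a point): where the middle of the bar belongs when it lies in both Vs with its end against the stop: 48 mm above the bench, axes as the jig's (bar along x)
- end_stop: fixed steel stop block on the jig, 50 mm wide, its top 68 mm above the bench. Origin: middle of the lower edge of the face that the bar's end meets, at jig x = +110 mm; the bar comes to it in jig +x
- lever (a joint): cam lever joint in rad: 0 = fully open (handle stands up, leaning 30 degrees outwards from vertical to the jig's -y side), 2.09 = fully closed (handle level across the bar, pointing to jig +y). It starts between 0 and 0.35, turns about an axis parallel to jig x through lever_pivot, stiff with friction (about 1.5 N at the knob), stays where left
- lever_pivot (a point): pivot of the cam lever: jig x = -88 mm, y = -40 mm, 66.5 mm above the bench, axes as the jig's. The pivot cheeks are 32 mm over all along x and rise 8 mm above the pivot
- lever_knob (a point): centre of the 18 mm ball knob at the handle's end, 94 mm from the pivot; the handle is a steel strap 14 mm wide (along jig x) and 8 mm thick, with a small rubber pad under it that meets the bar when closed
- square_bar: bystander: square steel bar 16 x 16 x 190 mm standing in another sleeve, origin at its lower end, z along it
- chisel: bystander: cold chisel, 16 mm round shank with a flat 24 mm wide blade upwards, 200 mm long, standing in another sleeve, origin at its lower end, z along it
- wire_brush: bystander: brush lying between holder and jig, handle to its -x, origin under its middle
- wrench: bystander: steel wrench lying flat beside the jig, along its x
- angle_iron: bystander: 90 mm offcut of 40 mm angle iron behind the holder
- spray_can: bystander: metal spray can 60 mm wide, 170 mm high, beyond the jig
- hammer: bystander: hammer lying on the bench beside the jig, handle to its -x
- pipe_ring: bystander: 40 mm high slice of 60 mm pipe, beyond the jig
Mind the look-alikes: they are no part of the job. What is shaped like the bar but green is not meant.

How it is judged (in metres and radians):
On the way, in this order (a step that is already met when the one before it is completed fails the run):
1. the round bar has been pulled right out of its sleeve and is held clear of the holder (distance of bar from where it was at the start of the episode above 0.12 m and contact force between bar and holder below 0.01 N and contact force between bar and the fingers above 1 N), for 0.1 s.
2. the bar lies in both Vs and is pressed against the end stop with at least 3 N (x of bar_center in the frame of jig_seat between -0.004 and 0.004 m and y of bar_center in the frame of jig_seat between -0.004 and 0.004 m and z of bar_center in the frame of jig_seat between -0.004 and 0.004 m and angle between the z axis of bar_center and the x axis of jig_seat, either way round below 0.04 rad and contact force between bar and end_stop above 3 N), for 0.2 s.
3. the cam lever is closed over the seated bar (x of bar_center in the frame of jig_seat between -0.004 and 0.004 m and y of bar_center in the frame of jig_seat between -0.004 and 0.004 m and z of bar_center in the frame of jig_seat between -0.004 and 0.004 m and angle between the z axis of bar_center and the x axis of jig_seat, either way round below 0.04 rad and value of joint lever above 2 rad), for 0.2 s.
At the end, for the whole second after the job is handed in: the round bar lies in both Vs of the jig, its middle within 4 mm of the seat in every direction (end within 4 mm of the stop), within 0.04 rad of the jig's axis, at rest on the jig, with the cam lever closed (joint above 2.0 rad) (all of step 3 and linear speed of bar below 0.01 m/s and contact force between bar and jig above 0.3 N); the robot touches nothing.
It fails at once if the bar is rammed or dropped onto the jig or its stop (contact over 40 N) (contact force between bar and jig above 40 N).
It fails at once if the square bar or the chisel is pulled up or shifted in the holder by more than 30 mm, or another tool or part on the bench is moved by more than 30 mm (distance of any of square_bar, chisel, wire_brush, wrench, angle_iron, spray_can, hammer, pipe_ring from where it was at the start of the episode above 0.03 m).
It also fails if it takes over 69 s, if anything falls off the work surface, if the arm or the gripper's body presses on something with over 40 N, if the wrist force passes 120 N, or if a joint passes its speed limit or range.

ROBOT

A 6-joint arm with a two-finger parallel gripper is mounted at the origin on the work surface. World frame = base frame: x ahead of the robot, y to its left, z up, the work surface at z = 0. Lengths are in mm, angles in rad, forces in N, time in s.
With the tool pointing down it reaches from about 150 to 775 mm from the base axis. Payload 6.1 kg.
Tool frame: the origin (TCP) lies on the centre line of the jaws, within the pads' length; the fingertips stand 14 mm ahead of it and the grasp point (between the pads) lies 5 mm behind it; z points along the fingers, y is the line along which they close (so a half turn about z gives the same grasp; the last joint's range is limited). The gripper opens to 85 mm and grips with 20 to 120 N. Pads are 22 mm wide; open, the fingers measure 114 mm over their backs; the gripper's body (76 mm by 85 mm) begins 54 mm behind the grasp point. The pads swing forward as they close: fully open they stand 13 mm farther back than shut.
Start: joints at [-1.134, 0.126, -0.04, 1.405, 0, 1.571], TCP at [222.089, -475.694, 245.295] pointing down, gripper open.
Joint ranges: [-2.72, 2.72], [-0.95, 1.95], [-1.27, 1.35], [-1.78, 2.02], [-1.46, 1.47], [-3.14, 3.14]. Speed limits (rad/s): [2.39, 2.39, 3.01, 3.14, 3.14, 3.14].

INTERFACE

Orientations are given as a unit quaternion [x, y, z, w].
In Python, from bench import ctrl, imaging gives the robot as it stands. The module is installed in compiled form; this text tells all that it offers.
- The arm moves only by the tool jog_arm, never from a script. Its argument "targets" is one flat list of numbers, 5 for each row, row after row: the shift along the tool's x, y, z in m, then the turn about the tool's z in rad, then the opening, from -1 (shut) to 1 (fully open). A call has 1 to 10 rows; each row shifts and turns the commanded pose from where the row before left it, along the tool's axes as they then stand; what a row does not reach is not made up. A row lasts 1/12 s, in which the tool goes at most 41.7 mm and 7.16 degrees, less where a joint would pass 70% of its speed; a pose out of reach is approached as far as the arm can. A call with a gripper value outside its range is refused whole. The fingers move at their own pace and stop on an object; "squeeze" is the grip in N (left out, the last holds). Time passes only in rows, so rows that do not move let the fingers close. It gives the time, the measured TCP pose, the force, the opening and the grip force at its end, in the units of the state.
- ctrl.get_obs(): the state, without advancing time (a new reading comes with each control period).
- imaging.capture(name): name is "scene" or "side" or "wrist"; returns a dict with "color" (400x640x3 uint8, red, green, blue), "fovy" (degrees; the focal length in pixels is half the picture's height over the tangent of half this angle, whatever the lens; pixels are square), "cx", "cy" (the principal point, pixels), "R" (3x3) and "t" (3): a world point X has camera coordinates R X + t; the wrist camera has in their place "tool_from_camera" (4x4, takes a point from camera to tool coordinates, whose origin is the TCP and whose axes are the flange's). Camera axes: x right, y down, z forward; pixel columns grow to the right and rows downward; lengths in mm; the calibration is good to about 2 mm. The wrist camera is an equidistant fisheye: a pixel r from the principal point sees the ray r / f radians off the axis. A picture is of the moment at which its call begins: read the wrist's pose just before it. There is no depth.
- ctrl.close_job(): hands the job in; it is judged then, once.
The state is a dict: "time_s": time; "joint_positions": joint angles; "dq": joint speeds; "tau": joint torques, N m; "eef_pos": TCP position; "tool_rot": TCP orientation; "force": force on the tool from outside, world axes, zero at the start; "torque": the same for the moment, N m; "grip_width": opening from 0.0 (shut) to 1.0 (fully open); "grip_force": force on a finger pad.
Only numpy, scipy, OpenCV 4.12 (cv2) and the standard library are available. Lean on these libraries where they do the work, as an engineer would, in place of code of your own. Each camera call takes 0.05 s, during which the arm holds its last target. There are 200 camera calls.

## Working session

There is one attempt and no reset: what is moved stays moved. The work goes in short steps, Python scripts to look and compute and a tool call to move; the robot and the scene stay as the last step left them, time stands still between calls to the robot, and variables do not carry over. Pictures are saved under pics/ and viewed, at most 10 in all, crops included, and the job is handed in when it is done.

Besides the shell and the picture viewer there is one more tool, called as name(argument=value, ...), one argument or row to a line, values as JSON. jog_arm: Moves the arm, as the interface text tells. Its arguments: {"type":"object","properties":{"targets":{"type":"array","items":{"type":"number"}},"squeeze":{"type":"number"}},"required":["targets"]}

```bash
mkdir -p pics
python3 - <<'E'
from bench import ctrl, imaging
import cv2,pickle
o=ctrl.get_obs();print(o)
for n in ["scene","side"]:
    c=imaging.capture(n);pickle.dump(c,open(n+".pkl","wb"))
    cv2.imwrite(f"pics/{n}.png",cv2.cvtColor(c["color"],cv2.COLOR_RGB2BGR))
    print(n,c["fovy"],c["cx"],c["cy"],c["R"],c["t"])
E
```

```text
{'time_s': 0.0, 'joint_positions': array([-1.13398559e+00,  1.26385465e-01, -4.05992721e-02,  1.40536730e+00,
       -1.31168629e-05,  1.57078483e+00]), 'dq': array([-6.25216250e-05,  1.57972253e-04, -6.86012031e-04, -1.10817505e-03,
        2.69109914e-05,  1.75076881e-04]), 'tau': array([ 9.03715900e-04, -4.35904205e+01,  3.52931428e+01,  1.69656059e-02,
        5.72171336e-05, -2.18946418e-06]), 'eef_pos': array([ 221.94335558, -475.37388605,  244.52956228]), 'tool_rot': array([ 9.76242662e-01,  2.16678700e-01, -1.74938765e-04, -7.57957295e-04]), 'force': array([-0.24385011, -0.12582924, -0.16543101]), 'torque': array([-0.0183774 , -0.01958715, -0.02012502]), 'grip_force': 0.0, 'grip_width': 0.9965060163021954}
scene 49.28758090258869 314.7394604491604 198.8623157598088 [[ 0.7236885   0.68997915  0.01427328]
 [ 0.58167019 -0.59869687 -0.55065583]
 [-0.37139568  0.40680563 -0.83461035]] [-309.32960474 -229.76330378 1519.64137504]
side 46.19884462666019 306.1422621686115 204.25497377926686 [[-9.95703602e-01 -9.25976425e-02 -1.16114704e-04]
 [-5.79813833e-02  6.24451264e-01 -7.78908710e-01]
 [ 7.21976182e-02 -7.75555475e-01 -6.27137313e-01]] [ 481.48537722  129.36433083 1571.66016748]
```

View pics/scene.png

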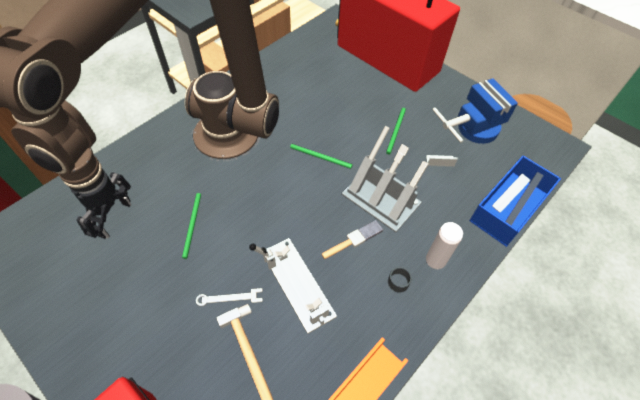

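View pics/side.png

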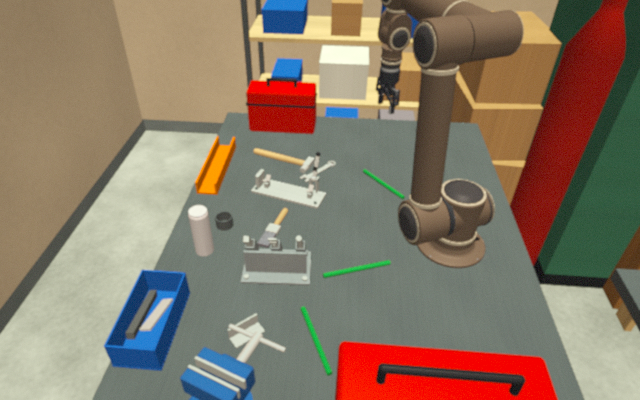

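Scene view: the holder is at about (385,185), with items topped at (387,130), (403,150) and (425,168). The jig is at (300,285), with its lever at (262,250). In the side view the holder is at (275,262) and the jig at (288,190). I'll enlarge both.

```bash
cat > crop.py <<'E'
import cv2,pickle,numpy as np
def crop(img,x0,y0,w,h,s,step=10):
    M=np.float32([[s,0,-x0*s+(s-1)/2],[0,s,-y0*s+(s-1)/2]])
    o=cv2.warpAffine(img,M,(w*s,h*s),flags=cv2.INTER_CUBIC)
    for x in range(-(-x0//step)*step,x0+w,step):
        X=int((x-x0+.5)*s); cv2.line(o,(X,0),(X,5),(0,255,255),1); cv2.putText(o,str(x),(X-9,15),0,.35,(0,255,255),1)
    for y in range(-(-y0//step)*step,y0+h,step):
        Y=int((y-y0+.5)*s); cv2.line(o,(0,Y),(5,Y),(0,255,255),1); cv2.putText(o,str(y),(7,Y+4),0,.35,(0,255,255),1)
    return o
E
python3 - <<'E'
from crop import *
S=pickle.load(open("scene.pkl","rb"))["color"][:,:,::-1].copy();D=pickle.load(open("side.pkl","rb"))["color"][:,:,::-1].copy()
a=crop(S,335,120,130,110,6)
cv2.imwrite("pics/h1.png",crop(S,335,120,133,110,6)[:600,:798])
t=np.zeros((600,800,3),np.uint8)
t[:500,:400]=cv2.resize(crop(S,240,232,100,100,4),(400,400)) if 0 else crop(S,240,230,100,125,4)
t[:280,400:]=crop(D,235,225,80,56,5)
t[280:600,400:]=crop(D,245,148,80,64,5)
cv2.imwrite("pics/h2.png",t)
E
```

```text
(no output)
```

View pics/h1.png

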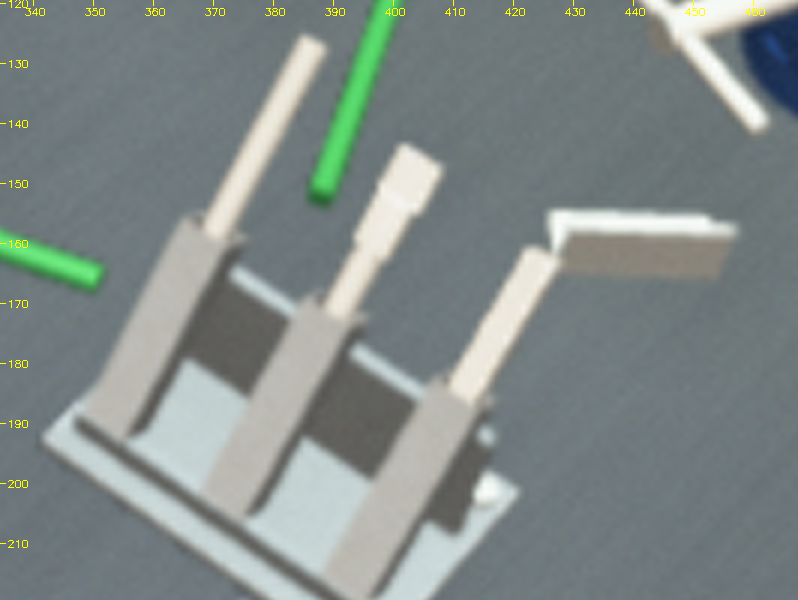

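View pics/h2.png

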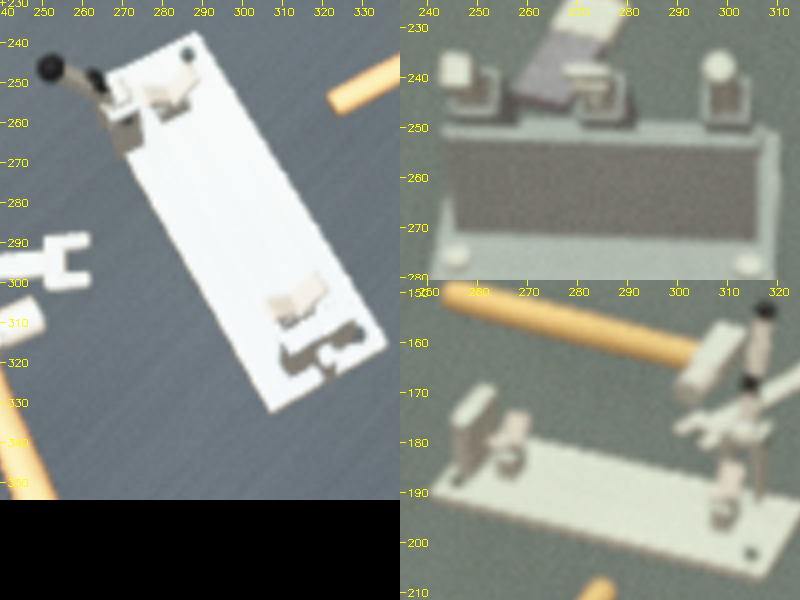

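Three candidates stand in the holder, going by scene pixels of the top: (387,127), (404,148) and (424,163). In the side view (298,238) shows a round end, (277,240) a flat chisel blade and (246,238) a square end. The bar is therefore the one at scene (387,127) and side (298,238): plain, round, grey and tallest. The green rods lie on the bench and are not meant. Next I'll fit the poses.

```bash
cat > geo.py <<'E'
import numpy as np,pickle
from scipy.optimize import least_squares
C={n:pickle.load(open(f"{n}.pkl","rb")) for n in ("scene","side")}
def proj(n,X):
    c=C[n];X=np.atleast_2d(X).astype(float);f=200/np.tan(np.radians(c["fovy"]/2))
    p=X@c["R"].T+c["t"];return p[:,:2]/p[:,2:]*f+[c["cx"],c["cy"]]
def tri(a,b):
    r=least_squares(lambda X:np.r_[proj("scene",X)[0]-a,proj("side",X)[0]-b],[400,0,100]);return r.x,np.abs(r.fun).max()
def place(p,X):
    X=np.atleast_2d(X).astype(float);c,s=np.cos(p[2]),np.sin(p[2]);return X@np.array([[c,s,0],[-s,c,0],[0,0,1]])+[p[0],p[1],0]
def fit(obs,p0):
    f=lambda p:np.concatenate([proj(n,place(p,X))[0]-u for n,X,u in obs])
    r=least_squares(f,p0,loss="soft_l1",x_scale=[10,10,.1]);return r.x,f(r.x).reshape(-1,2).round(1)
E
python3 - <<'E'
from geo import *
for n in C: print(n,-C[n]["R"].T@C[n]["t"])
t,e=tri((387.3,126.5),(298.3,237.7));print("bartop",t,e)
k,e=tri((252,246.5),(317.5,153.9));print("knob",k,e)
k2,e=tri((263.5,249),(314.5,168.3));print("pad",k2,e)
# ends of jig diag -> init
for z,l,u in((12,"stopR",(336.25,315.5)),(12,"levTop",(288.75,237.5)),(12,"stopL",(307,331))):
    r=least_squares(lambda q:proj("scene",[q[0],q[1],z])[0]-u,[400,0]);print(l,r.x)
for z,l,u in((10,"hL",(341.7,192.3)),(10,"hR",(421,201.2)),(10,"hB",(398,227))):
    r=least_squares(lambda q:proj("scene",[q[0],q[1],z])[0]-u,[400,0]);print(l,r.x)
E
```

```text
scene [ 921.89297748 -542.32626455 1146.2030578 ]
side [ 373.44732653 1182.71233899 1086.46564517]
bartop [482.19392092 244.06448828 208.13191834] 0.09403931877699279
knob [ 465.43699308 -273.43623037  150.6190091 ] 0.4406976090281205
pad [ 472.87486023 -245.05615318  105.92796049] 0.6768710251333232
stopR [ 713.75504256 -217.89770529]
levTop [ 456.30798748 -141.35412865]
stopL [ 686.4623857  -301.06182014]
hL [460.22462411  88.77417611]
hR [660.50503697 236.55004242]
hB [665.63121669 112.52232636]
```

Run:
```python
from geo import *
j,e=fit([("scene",(135,45,12),(336.25,315.5)),("scene",(-135,45,12),(288.75,237.5)),("scene",(135,-45,12),(307,331.5)),
 ("side",(135,45,12),(250.9,190.1)),("side",(-135,45,12),(316.9,206.3))],[571,-221,-.29]);print("jig",j,e.tolist())
h,e=fit([("scene",(-85,105,10),(341.7,192.3)),("scene",(55,-105,10),(421,201.2)),("scene",(-85,-105,10),(398,227)),
 ("side",(55,105,10),(310.1,278.5)),("side",(55,-105,10),(240.9,278.5))],[560,180,1.68]);print("hol",h,e.tolist())
t=np.array([482.2,244.1,208.1])
L=place(h,[(-60+np.tan(np.radians(35))*124,75,124),(-60+np.tan(np.radians(35))*206,75,206)]);print("mouth,top pred",L)
print("top in holder",(t[:2]-h[:2])@np.array([[np.cos(h[2]),-np.sin(h[2])],[np.sin(h[2]),np.cos(h[2])]]))
k=np.array([465.4,-273.4,150.6]);k2=np.array([472.9,-245.1,105.9])
for q in(k,k2): print("in jig",(q[:2]-j[:2])@np.array([[np.cos(j[2]),-np.sin(j[2])],[np.sin(j[2]),np.cos(j[2])]]),q[2])
for n in C: print(n,proj(n,L).round(1).tolist())
print("mouth from bar in scene at 370.8,158.7")
```

```text
jig [ 5.71953310e+02 -2.21316214e+02 -2.90274511e-01] [[0.4, -0.2], [0.2, -0.6], [0.0, 0.6], [0.2, -0.8], [0.5, -0.3]]
hol [559.98642824 176.4044198    1.64681905] [[-0.7, 1.2], [0.5, -0.5], [-1.2, 3.8], [-0.1, 3.0], [0.1, 2.2]]
mouth,top pred [[483.16565185 197.45645912 124.        ]
 [478.80485712 254.70763763 206.        ]]
top in holder [73.4078942  72.42030838]
in jig [-87.18851469 -80.40206213] 150.6
in jig [-88.10216657 -51.13936847] 105.9
scene [[373.8, 154.1], [388.6, 124.5]]
side [[300.0, 247.9], [299.2, 241.0]]
mouth from bar in scene at 370.8,158.7
```

jog_arm(
  targets=[0.0264,-0.026,-0.0075,0,0.2,0.0264,-0.026,-0.0075,0,0.2,0.0264,-0.026,-0.0075,0,0.2,0.0264,-0.026,-0.0075,0,0.2,0.0264,-0.026,-0.0075,0,0.2,0.0264,-0.026,-0.0075,0,0.2,0.0264,-0.026,-0.0075,0,0.2,0.0264,-0.026,-0.0075,0,0.2,0.0264,-0.026,-0.0075,0,0.2,0.0264,-0.026,-0.0075,0,0.2],
  squeeze=40,
)

```text
time_s: 0.93
eef_pos: [351.2, -126.7, 320.6]
tool_rot: [0.976, 0.216, 0.0, 0.0]
force: [0.9, -0.3, -0.2]
grip_width: 0.597
grip_force: 0.0
```

jog_arm(
  targets=[0.0264,-0.026,0,0,0.2,0.0264,-0.026,0,0,0.2,0.0264,-0.026,0,0,0.2,0.0264,-0.026,0,0,0.2,0.0264,-0.026,0,0,0.2,0.0264,-0.026,0,0,0.2,0.0264,-0.026,0,0,0.2,0.0264,-0.026,0,0,0.2,0.0264,-0.026,0,0,0.2,0.0264,-0.026,0,0,0.2],
)

```text
time_s: 1.77
eef_pos: [480.6, 220.8, 319.9]
tool_rot: [0.976, 0.217, -0.0, 0.0]
force: [0.6, -0.2, 0.4]
grip_width: 0.597
grip_force: 0.0
```

jog_arm(
  targets=[0,0,0,0.12,0.2,0,0,0,0.12,0.2,0,0,0,0.12,0.2,0,0,0,0.12,0.2,0,0,0,0.12,0.2,0,0,0,0.12,0.2,0,0,0,0.12,0.2,0,0,0,0.12,0.2],
)

```text
time_s: 2.43
eef_pos: [505.3, -28.6, 319.9]
tool_rot: [0.992, -0.081, -0.034, -0.093]
force: [0.7, -0.5, 0.2]
grip_width: 0.604
grip_force: 0.0
```

jog_arm(
  targets=[0,0,0,0.12,0.2,0,0,0,0.12,0.2,0,0,0,0.12,0.2,0,0,0,0.12,0.2,0,0,0,0.12,0.2,0,0,0,0.12,0.2,0,0,0,0.12,0.2,0,0,0,0.12,0.2,0,0,0,0,0.2,0,0,0,0,0.2],
)

```text
time_s: 3.27
eef_pos: [391.8, -247.5, 320.0]
tool_rot: [0.91, -0.366, -0.09, -0.176]
force: [0.8, -0.6, 0.4]
grip_width: 0.602
grip_force: 0.0
```

Run:
```python
from bench import ctrl, imaging
import cv2,pickle,numpy as np
o=ctrl.get_obs();c=imaging.capture("wrist");pickle.dump((o,c),open("w1.pkl","wb"))
print(o["time_s"],o["eef_pos"],o["tool_rot"],o["joint_positions"],o["grip_width"]);print(c["fovy"],c["cx"],c["cy"],c["tool_from_camera"].round(3))
from crop import crop
im=np.ascontiguousarray(c["color"][:,:,::-1]); cv2.imwrite("pics/w1.png",crop(im,0,0,640,400,1,40))
from geo import *
for l,u in(("A1",(291,147)),("A2",(350,165)),("B1",(198,194)),("B2",(185,256)),("wr",(200,300)),("wr2",(262,292)),("hm",(235,312)),("br",(325,255))):
    print(l,least_squares(lambda q:proj("scene",[q[0],q[1],5])[0]-u,[400,0]).x.round())
```

```text
3.2667 [ 391.84769051 -247.47592303  319.96557137] [ 0.90956802 -0.36572387 -0.08959888 -0.17579564] [-0.72528939  0.23856067  0.19826624  1.82664589  0.2687469   3.1405838 ] 0.6024820958514058
65.70646984690485 314.4756369558491 198.81467429098137 [[-1.00000e-03 -9.55000e-01 -2.98000e-01  7.62110e+01]
 [ 1.00000e+00 -1.00000e-03 -0.00000e+00 -8.40000e-02]
 [-0.00000e+00 -2.98000e-01  9.55000e-01 -1.28128e+02]
 [ 0.00000e+00  0.00000e+00  0.00000e+00  1.00000e+00]]
A1 [210. 111.]
A2 [405. 192.]
B1 [ 138. -229.]
B2 [ 282. -388.]
wr [ 418. -440.]
wr2 [ 522. -309.]
hm [ 511. -397.]
br [ 570. -106.]
```

View pics/w1.png

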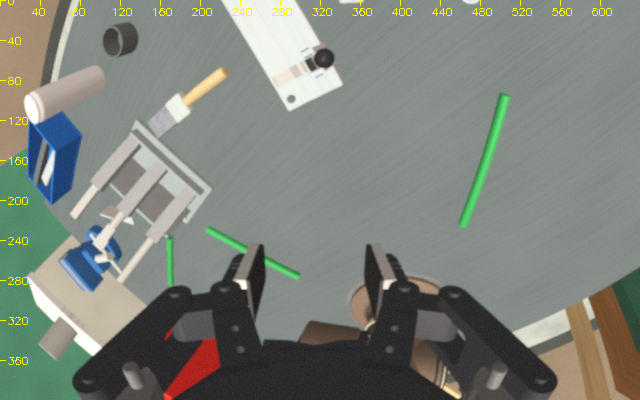

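The last joint ran into its limit (q6 = 3.14), so this yaw has to be reached the other way round. The view shows the holder at (140,190), the jig end at (310,80) and open bench between them. I'll turn back and see whether the tool levels.

jog_arm(
  targets=[0,0,0,-0.12,0.2,0,0,0,-0.12,0.2,0,0,0,-0.12,0.2,0,0,0,-0.12,0.2,0,0,0,-0.12,0.2,0,0,0,-0.12,0.2,0,0,0,-0.12,0.2,0,0,0,-0.12,0.2,0,0,0,-0.12,0.2,0,0,0,-0.12,0.2],
)

```text
time_s: 4.15
eef_pos: [393.6, -244.6, 320.8]
tool_rot: [0.956, 0.218, 0.026, -0.195]
force: [0.0, 0.1, 0.2]
grip_width: 0.597
grip_force: 0.0
```

Run:
```python
from bench import ctrl
o=ctrl.get_obs();print(o["eef_pos"],o["tool_rot"],o["joint_positions"])
```

```text
[ 393.56599222 -244.6402346   320.78893632] [ 0.95592876  0.21807646  0.02592112 -0.19486139] [-0.71826444  0.2369355   0.19857626  1.82634745  0.26893472  1.93469946]
```

The commanded pose kept the 22° tilt it picked up at the limit. At q6 = -3.14 the tool frame is the same, so pushing the other way there should undo it. I'll go there.

jog_arm(
  targets=[0,0,0,-0.125,0.2,0,0,0,-0.125,0.2,0,0,0,-0.125,0.2,0,0,0,-0.125,0.2,0,0,0,-0.125,0.2,0,0,0,-0.125,0.2,0,0,0,-0.125,0.2,0,0,0,-0.125,0.2,0,0,0,-0.125,0.2,0,0,0,-0.125,0.2],
)

```text
time_s: 4.98
eef_pos: [393.5, -244.6, 320.8]
tool_rot: [0.648, 0.736, 0.135, -0.143]
force: [0.5, -0.1, -0.4]
grip_width: 0.601
grip_force: 0.0
```

jog_arm(
  targets=[0,0,0,-0.125,0.2,0,0,0,-0.125,0.2,0,0,0,-0.125,0.2,0,0,0,-0.125,0.2,0,0,0,-0.125,0.2,0,0,0,-0.125,0.2,0,0,0,-0.125,0.2,0,0,0,-0.125,0.2,0,0,0,-0.125,0.2,0,0,0,-0.125,0.2],
)

```text
time_s: 5.82
eef_pos: [393.5, -244.6, 320.8]
tool_rot: [0.094, 0.976, 0.193, -0.037]
force: [-0.1, -0.5, -0.6]
grip_width: 0.597
grip_force: 0.0
```

jog_arm(
  targets=[0,0,0,-0.125,0.2,0,0,0,-0.125,0.2,0,0,0,-0.125,0.2,0,0,0,-0.125,0.2,0,0,0,-0.125,0.2,0,0,0,-0.125,0.2,0,0,0,-0.125,0.2,0,0,0,-0.125,0.2,0,0,0,-0.125,0.2,0,0,0,-0.125,0.2],
)

```text
time_s: 6.65
eef_pos: [393.6, -244.6, 320.8]
tool_rot: [-0.495, 0.847, 0.178, 0.083]
force: [0.6, -0.2, -0.3]
grip_width: 0.601
grip_force: 0.0
```

jog_arm(
  targets=[0,0,0,-0.125,0.2,0,0,0,-0.125,0.2,0,0,0,-0.125,0.2,0,0,0,-0.125,0.2,0,0,0,-0.125,0.2,0,0,0,-0.125,0.2,0,0,0,-0.125,0.2,0,0,0,-0.125,0.2,0,0,0,-0.125,0.2,0,0,0,-0.125,0.2],
)

```text
time_s: 7.48
eef_pos: [393.6, -244.6, 320.8]
tool_rot: [0.896, -0.397, -0.096, -0.172]
force: [-0.1, -0.2, 0.6]
grip_width: 0.603
grip_force: 0.0
```

jog_arm(
  targets=[0,0,0,-0.12,0.2,0,0,0,-0.12,0.2,0,0,0,-0.12,0.2,0,0,0,-0.12,0.2],
)

```text
time_s: 7.82
eef_pos: [450.1, -157.0, 320.3]
tool_rot: [0.956, -0.247, -0.06, -0.142]
force: [0.6, 0.5, -0.5]
grip_width: 0.603
grip_force: 0.0
```

Run:
```python
from bench import ctrl
o=ctrl.get_obs();print(o["eef_pos"],o["tool_rot"],o["joint_positions"])
```

```text
[ 450.14639658 -156.99145662  320.34879551] [ 0.95649857 -0.24747918 -0.06004443 -0.14233482] [-0.48194656  0.18208973  0.1560911   1.73094306  0.24960258 -3.14059371]
```

jog_arm(
  targets=[0,0,0,-0.12,0.2,0,0,0,-0.12,0.2,0,0,0,-0.12,0.2,0,0,0,-0.12,0.2,0,0,0,-0.12,0.2,0,0,0,-0.12,0.2,0,0,0,-0.12,0.2,0,0,0,-0.12,0.2,0,0,0,-0.12,0.2,0,0,0,0,0.2],
)

```text
time_s: 8.65
eef_pos: [480.4, 119.9, 320.9]
tool_rot: [0.994, 0.096, 0.004, -0.046]
force: [-0.7, -0.2, 0.3]
grip_width: 0.597
grip_force: 0.0
```

```bash
cat > st.py <<'E'
from bench import ctrl
from scipy.spatial.transform import Rotation as R
import numpy as np
o=ctrl.get_obs();M=R.from_quat(o["tool_rot"]).as_matrix()
print(o["time_s"].__round__(2),o["eef_pos"].round(1),o["joint_positions"].round(3),"z",M[:,2].round(4),"yaw",np.arctan2(M[1,0],M[0,0]).round(4),"F",o["force"].round(1),"g",o["grip_width"].__round__(3),o["grip_force"])
E
python3 st.py
```

```text
8.65 [480.4 119.9 320.9] [ 0.193  0.066  0.057  1.545  0.09  -3.141] z [-7.000e-04  9.150e-02 -9.958e-01] yaw 0.1924 F [-0.7 -0.2  0.3] g 0.597 0.0
```

jog_arm(
  targets=[0,0,0,-0.12,0.2,0,0,0,-0.12,0.2,0,0,0,0,0.2],
)

```text
time_s: 8.9
eef_pos: [461.9, 177.9, 320.6]
tool_rot: [0.985, 0.172, 0.013, -0.022]
force: [-0.0, -0.9, -0.0]
grip_width: 0.597
grip_force: 0.0
```

```bash
python3 st.py
```

```text
8.9 [461.9 177.9 320.6] [ 0.346  0.054  0.045  1.529  0.039 -3.141] z [ 0.0179  0.0474 -0.9987] yaw 0.3448 F [-0.  -0.9 -0. ] g 0.597 0.0
```

jog_arm(
  targets=[0,0,0,-0.12,0.2,0,0,0,-0.06,0.2,0,0,0,0.125,0.2,0,0,0,0.125,0.2,0,0,0,0.125,0.2,0,0,0,0.125,0.2,0,0,0,0.125,0.2,0,0,0,0.125,0.2,0,0,0,0.125,0.2,0,0,0,0.125,0.2],
)

```text
time_s: 9.73
eef_pos: [444.3, 215.9, 320.4]
tool_rot: [0.962, -0.273, 0.014, -0.011]
force: [0.2, -0.7, -0.7]
grip_width: 0.6
grip_force: 0.0
```

jog_arm(
  targets=[0,0,0,0.12,0.2,0,0,0,0.12,0.2,0,0,0,0.12,0.2,0,0,0,0.12,0.2,0,0,0,0.12,0.2,0,0,0,0.12,0.2,0,0,0,0.12,0.2,0,0,0,0.09,0.2,0,0,0,0,0.2],
)

```text
time_s: 10.48
eef_pos: [444.3, 215.8, 320.4]
tool_rot: [0.738, -0.674, 0.008, -0.016]
force: [0.2, 0.3, -0.4]
grip_width: 0.602
grip_force: 0.0
```

```bash
python3 st.py;  python3 - <<'E'
from bench import ctrl, imaging
import cv2,pickle,numpy as np
o=ctrl.get_obs();c=imaging.capture("wrist");pickle.dump((o,c),open("w2.pkl","wb"))
from crop import crop
im=np.ascontiguousarray(c["color"][:,:,::-1]); cv2.imwrite("pics/w2.png",crop(im,0,0,640,400,1,40))
E
```

```text
10.48 [444.3 215.8 320.4] [ 0.454  0.049  0.04   1.525 -0.002 -1.208] z [ 0.0338  0.0138 -0.9993] yaw -1.4795 F [ 0.2  0.3 -0.4] g 0.602 0.0
```

View pics/w2.png

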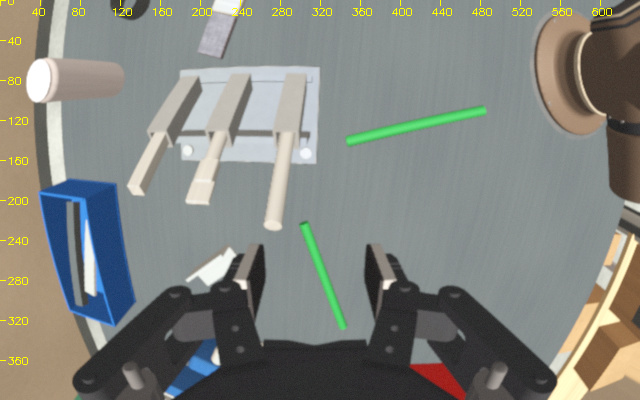

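The wrist view shows the round bar from its mouth at (287,130) to its round top end at (273,224). The chisel's top is at (198,197) and the square bar's at (137,188). I'll fit the bar's axis from all three cameras.

```bash
cat >> geo.py <<'E'
from scipy.spatial.transform import Rotation
def wproj(oc,X):
    o,c=oc;M=Rotation.from_quat(o["tool_rot"]).as_matrix();X=np.atleast_2d(X).astype(float)
    T=c["tool_from_camera"];p=((X-o["eef_pos"])@M-T[:3,3])@T[:3,:3];f=200/np.tan(np.radians(c["fovy"]/2))
    r=np.hypot(p[:,0],p[:,1]);th=np.arctan2(r,p[:,2]);return p[:,:2]/r[:,None]*th[:,None]*f+[c["cx"],c["cy"]]
E
python3 - <<'E'
from geo import *
import cv2
oc=pickle.load(open("w2.pkl","rb"));im=cv2.cvtColor(oc[1]["color"],cv2.COLOR_RGB2LAB)[:,:,0].astype(float)
col=oc[1]["color"].astype(float);m=(col[:,:,0]>185)
W=[]
for r in range(140,222,4):
    xs=np.where(m[r,250:310])[0]+250
    print(r,xs.min() if len(xs) else None,xs.max() if len(xs) else None,end="; ")
    if len(xs):W.append((xs.mean(),r))
W=np.array(W)
S=C["scene"]["color"].astype(float);ms=(S[:,:,0]>195);SS=[]
print()
for r in range(128,156,2):
    xs=np.where(ms[r,365:392])[0]+365;print(r,xs.min() if len(xs) else None,xs.max() if len(xs) else None,end="; ")
    if len(xs):SS.append((xs.mean(),r))
np.savez("edges.npz",W=W,S=np.array(SS))
ys,xs=np.where(m[205:240,262:300]);print("\nend rows",[(r,int(np.where(m[r,262:300])[0].min()+262),int(np.where(m[r,262:300])[0].max()+262)) for r in range(216,234) if m[r,262:300].any()])
E
```

```text
140 250 309; 144 250 309; 148 250 309; 152 250 309; 156 250 309; 160 250 309; 164 275 288; 168 274 287; 172 274 287; 176 273 286; 180 272 286; 184 271 285; 188 271 284; 192 270 284; 196 269 283; 200 269 283; 204 268 282; 208 267 282; 212 266 281; 216 266 280; 220 265 280; 
128 384 388; 130 383 387; 132 382 386; 134 381 385; 136 380 384; 138 379 382; 140 378 381; 142 377 381; 144 376 379; 146 375 378; 148 374 377; 150 373 376; 152 372 375; 154 371 374; 
end rows [(216, 266, 280), (217, 265, 280), (218, 265, 280), (219, 265, 280), (220, 265, 280), (221, 265, 280), (222, 264, 280), (223, 264, 280), (224, 264, 281), (225, 264, 281), (226, 264, 281), (227, 265, 281), (228, 266, 281), (229, 268, 279), (230, 272, 276)]
```

Run:
```python
from geo import *
oc=pickle.load(open("w2.pkl","rb"));z=np.load("edges.npz");W=z["W"][z["W"][:,1]>=164];S=z["S"]
def dirv(p):return np.array([p[3],p[4],1])/np.linalg.norm([p[3],p[4],1])
def linedist(P,obs): # distance of obs pts from projected line
    a,b=P;n=np.array([-(b-a)[1],(b-a)[0]])/np.linalg.norm(b-a);return (obs-a)@n
def circ(T,d):
    u=np.cross(d,[1,0,0]);u/=np.linalg.norm(u);v=np.cross(d,u);t=np.linspace(0,6.28,60)
    return T+8*(np.outer(np.cos(t),u)+np.outer(np.sin(t),v))
def f(p,full=True):
    T=p[:3];d=dirv(p);P=np.array([T,T-90*d]);c=circ(T,d)
    return np.r_[linedist(wproj(oc,P),W)/3,linedist(proj("scene",P),S)/3,(wproj(oc,c)[:,1].max()-230.4),
      proj("side",T)[0]-(298.3,237.7),proj("scene",T)[0]-(387.2,126.5)]
r=least_squares(f,[482,244,206,0,.7]);p=r.x;d=dirv(p);T=p[:3]
print(T,d,"tilt",np.degrees(np.arccos(d[2])),"az",np.arctan2(d[1],d[0]));print(f(p).round(2))
print("wrist only end px",wproj(oc,T))
for s in (50,55,60,105): print(s,T-s*d)
```

```text
[482.2720351  244.06572193 208.50230849] [-0.02420905  0.62380143  0.78120784] tilt 38.62870216032717 az 1.6095857665398772
[ 0.05 -0.08  0.13  0.    0.04 -0.08 -0.04  0.   -0.12  0.08 -0.04 -0.
 -0.13 -0.09 -0.05  0.17  0.14  0.11  0.08  0.04  0.16  0.13 -0.05  0.06
  0.03  0.   -0.03 -0.06 -0.09 -0.05  0.06 -0.13  0.23 -0.02]
wrist only end px [[271.71157613 225.9475052 ]]
50 [483.48248766 212.87565032 169.4419163 ]
55 [483.60353291 209.75664316 165.53587709]
60 [483.72457817 206.637636   161.62983787]
105 [484.81398547 178.56657155 126.4754849 ]
```

```bash
cat > go.py <<'E'
import sys
from st import *
# usage: go.py x y z yaw  -> shift in current tool axes (mm) and turn
def go(x,y,z,yaw=None):
    d=(np.array([x,y,z])-o["eef_pos"])@M;cy=np.arctan2(M[1,0],M[0,0])
    print("tool shift",d.round(1),"turn",None if yaw is None else round((cy-yaw+np.pi)%(2*np.pi)-np.pi,3))
a=list(map(float,sys.argv[1:]))
if a: go(*a)
E
python3 go.py 483.7 211.7 320 -1.532;python3 go.py 483.7 211.7 163
```

```text
10.53 [444.3 215.7 320.4] [ 0.453  0.049  0.04   1.525 -0.002 -1.213] z [ 0.0338  0.0137 -0.9993] yaw -1.4755 F [-0.3 -0.4  0.4] g 0.605 0.0
tool shift [  7.8 -38.8   1.7] turn 0.057
10.53 [444.3 215.7 320.4] [ 0.453  0.049  0.04   1.525 -0.002 -1.213] z [ 0.0338  0.0137 -0.9993] yaw -1.4755 F [-0.3 -0.4  0.4] g 0.605 0.0
tool shift [  9.4 -33.3 158.6] turn None
```

jog_arm(
  targets=[0.0047,-0.0167,0,0,0.2,0.0047,-0.0166,0,0,0.2,0,0,0.02,0.056,0.2,0,0,0.02,0,0.2,0,0,0.02,0,0.2,0,0,0.02,0,0.2,0,0,0.02,0,0.2,0,0,0.02,0,0.2,0,0,0,0,0.2],
)

```text
time_s: 11.28
eef_pos: [480.9, 210.2, 197.5]
tool_rot: [0.721, -0.693, 0.006, -0.014]
force: [-0.3, -1.4, -1.2]
grip_width: 0.601
grip_force: 0.0
```

```bash
python3 go.py 483.7 211.7 163 -1.532;python3 - <<'E'
from bench import ctrl, imaging
import cv2,pickle,numpy as np
o=ctrl.get_obs();c=imaging.capture("wrist");pickle.dump((o,c),open("w3.pkl","wb"))
from crop import crop
im=np.ascontiguousarray(c["color"][:,:,::-1]); cv2.imwrite("pics/w3.png",crop(im,120,60,400,300,2,40))
E
```

```text
11.28 [480.9 210.2 197.5] [ 4.130e-01  1.050e-01 -1.680e-01  1.268e+00 -1.000e-03 -1.197e+00] z [ 0.0281  0.0111 -0.9995] yaw -1.5313 F [-0.3 -1.4 -1.2] g 0.601 0.0
tool shift [-1.1 -1.9 34.6] turn 0.001
```

View pics/w3.png

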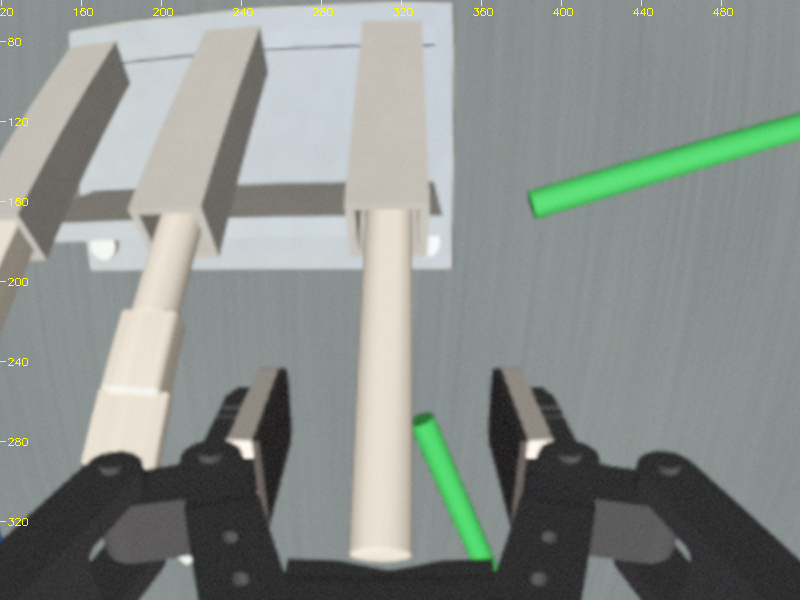

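The bar runs between the pads at crop columns 360–412, with its top end clear below the gripper body, and the chisel is well to the left. I'll descend and grip.

jog_arm(
  targets=[-0.0005,-0.001,0.0115,0,0.2,-0.0005,-0.001,0.0115,0,0.2,0,0,0.0115,0,0.2,0,0,0,0,-1,0,0,0,0,-1,0,0,0,0,-1,0,0,0,0,-1,0,0,0,0,-1,0,0,0,0,-1,0,0,0,0,-1],
  squeeze=40,
)

```text
time_s: 12.17
eef_pos: [485.6, 212.2, 167.3]
tool_rot: [0.72, -0.694, 0.007, -0.017]
force: [-2.3, 0.2, 0.8]
grip_width: 0.173
grip_force: 39.6
```

```bash
python3 st.py
python3 - <<'E'
import numpy as np
from st import M
d=np.array([-.018,.585,.811]);d/=np.linalg.norm(d);print("pull dir in tool",(d@M).round(3))
E
```

```text
12.17 [485.6 212.2 167.3] [ 4.130e-01  1.170e-01 -2.210e-01  1.197e+00 -1.000e-03 -1.195e+00] z [ 0.0336  0.0136 -0.9993] yaw -1.5343 F [-2.3  0.2  0.8] g 0.173 39.57998871803284
12.17 [485.6 212.2 167.3] [ 4.130e-01  1.170e-01 -2.210e-01  1.197e+00 -1.000e-03 -1.195e+00] z [ 0.0336  0.0136 -0.9993] yaw -1.5343 F [-2.3  0.2  0.8] g 0.173 39.57998871803284
pull dir in tool [-0.595 -0.031 -0.803]
```

jog_arm(
  targets=[-0.003,-0.0001,-0.004,0,-1,-0.006,-0.0002,-0.008,0,-1,-0.006,-0.0002,-0.008,0,-1,-0.006,-0.0002,-0.008,0,-1,-0.006,-0.0002,-0.008,0,-1],
)

```text
time_s: 12.58
eef_pos: [484.3, 239.2, 204.2]
tool_rot: [0.72, -0.694, 0.008, -0.016]
force: [-1.8, -4.0, -4.7]
grip_width: 0.175
grip_force: 39.2
```

jog_arm(
  targets=[-0.006,-0.0002,-0.008,0,-1,-0.006,-0.0002,-0.008,0,-1,-0.006,-0.0002,-0.008,0,-1,-0.006,-0.0002,-0.008,0,-1,-0.006,-0.0002,-0.008,0,-1],
)

```text
time_s: 13.0
eef_pos: [483.0, 268.9, 244.6]
tool_rot: [0.72, -0.694, 0.007, -0.017]
force: [-2.2, -2.7, -4.9]
grip_width: 0.173
grip_force: 39.4
```

jog_arm(
  targets=[-0.006,-0.0002,-0.008,0,-1,-0.006,-0.0002,-0.008,0,-1,-0.006,-0.0002,-0.008,0,-1,-0.006,-0.0002,-0.008,0,-1,-0.006,-0.0002,-0.008,0,-1,0,0,-0.01,0,-1,0,0,-0.01,0,-1,0,0,0,0,-1],
)

```text
time_s: 13.67
eef_pos: [481.7, 298.1, 307.0]
tool_rot: [0.72, -0.694, 0.008, -0.019]
force: [-0.1, 0.1, -3.3]
grip_width: 0.173
grip_force: 39.4
```

```bash
python3 st.py;python3 - <<'E'
from bench import ctrl, imaging
import cv2,pickle,numpy as np
o=ctrl.get_obs();c=imaging.capture("wrist");pickle.dump((o,c),open("w4.pkl","wb"))
s=imaging.capture("scene");d=imaging.capture("side")
from crop import crop
g=lambda c:np.ascontiguousarray(c["color"][:,:,::-1])
t=np.zeros((600,800,3),np.uint8);t[:400,:400]=crop(g(c),120,0,400,400,1,40)
t[:400,400:]=crop(g(s),310,40,200,200,2,20)
t[400:,:400]=crop(g(d),200,150,200,100,2,20)
cv2.imwrite("pics/w4.png",t)
E
```

```text
13.67 [481.7 298.1 307. ] [ 0.557  0.182  0.162  1.51  -0.006 -1.05 ] z [ 0.0373  0.0158 -0.9992] yaw -1.5338 F [-0.1  0.1 -3.3] g 0.173 39.381937980651855
```

View pics/w4.png

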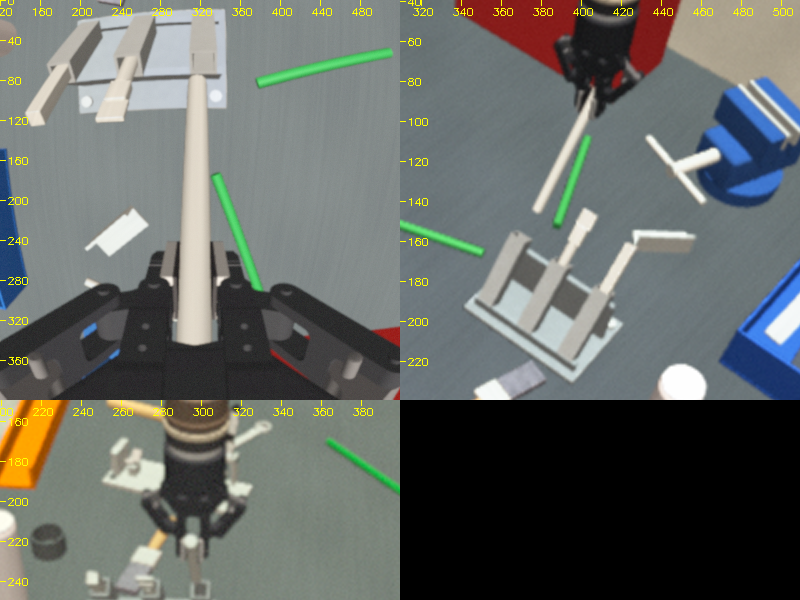

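The bar is out, with no contact left at the holder: the scene crop shows it hanging from the jaws with its low end at (378,145), and the other two items still in place. Next I'll estimate its slant in the jaws and plan the turn to jig heading.

```bash
python3 - <<'E'
from geo import *
oc=pickle.load(open("w4.pkl","rb"));o=oc[0];M=Rotation.from_quat(o["tool_rot"]).as_matrix()
G=o["eef_pos"]-5*M[:,2]
# end point = G + a*toolx - b*up
def E(q):return G+M@np.array([q[0],q[2],q[1]])
f=lambda q:np.r_[(proj("scene",E(q))[0]-(378.7,144)),(wproj(oc,E(q))[0]-(315,77))]
r=least_squares(f,[100,140,0]);print(r.x,f(r.x),"L",np.hypot(*r.x[:2]),"elev",np.degrees(np.arctan2(r.x[1],r.x[0])),E(r.x))
E
python3 st.py
```

```text
[ 99.68425834 136.93615329   0.37660877] [-0.29201521 -0.06218242 -0.07462115  0.04074831] L 169.37668504846334 elev 53.946820682450635 [489.93017381 200.57308847 173.7422915 ]
13.82 [481.1 297.3 304.1] [ 0.557  0.183  0.156  1.508 -0.006 -1.05 ] z [ 0.034   0.0136 -0.9993] yaw -1.5345 F [-0.9  0.1 -3.2] g 0.176 39.37883019447327
```

jog_arm(
  targets=[0,0,0,0.12,-1,0,0,0,0.12,-1,0,0,0,0.12,-1,0,0,0,0.12,-1,0,0,0,0.12,-1,0,0,0,0.12,-1,0,0,0,0.12,-1,0,0,0,0.12,-1],
)

```text
time_s: 14.48
eef_pos: [480.9, 297.1, 303.4]
tool_rot: [-0.315, 0.949, 0.001, 0.018]
force: [0.1, 0.4, -2.8]
grip_width: 0.171
grip_force: 39.0
```

jog_arm(
  targets=[0,0,0,0.12,-1,0,0,0,0.12,-1,0,0,0,0.12,-1,0,0,0,0.12,-1,0,0,0,0.12,-1,0,0,0,0.12,-1,0,0,0,0.12,-1,0,0,0,0.06,-1,0,0,0,0,-1],
)

```text
time_s: 15.23
eef_pos: [480.9, 297.1, 303.4]
tool_rot: [0.127, 0.992, 0.008, 0.016]
force: [0.5, 0.1, -3.3]
grip_width: 0.172
grip_force: 39.2
```

```bash
python3 go.py 375 -25 240 2.851
```

```text
15.23 [480.9 297.1 303.4] [ 0.557  0.183  0.155  1.508 -0.007  0.811] z [ 0.0329  0.0127 -0.9994] yaw 2.8867 F [ 0.5  0.1 -3.3] g 0.172 39.22643780708313
tool shift [  23.1 -339.6   55.8] turn 0.036
```

jog_arm(
  targets=[0.0023,-0.034,0.0056,0,-1,0.0023,-0.034,0.0056,0,-1,0.0023,-0.034,0.0056,0,-1,0.0023,-0.034,0.0056,0,-1,0.0023,-0.034,0.0056,0,-1,0.0023,-0.034,0.0056,0,-1,0.0023,-0.034,0.0056,0,-1,0.0023,-0.034,0.0056,0,-1,0.0023,-0.034,0.0056,0,-1,0.0023,-0.034,0.0056,0.036,-1],
)

```text
time_s: 16.07
eef_pos: [374.5, -26.6, 239.7]
tool_rot: [0.143, 0.99, 0.009, 0.016]
force: [0.4, -0.5, -3.2]
grip_width: 0.172
grip_force: 39.6
```

jog_arm(
  targets=[0,0,0.02,0,-1,0,0,0.02,0,-1,0,0,0.02,0,-1,0,0,0.015,0,-1,0,0,0,0,-1,0,0,0,0,-1],
)

```text
time_s: 16.57
eef_pos: [377.4, -24.3, 164.8]
tool_rot: [0.143, 0.99, 0.009, 0.015]
force: [-0.1, 0.1, -2.9]
grip_width: 0.168
grip_force: 39.4
```

```bash
python3 st.py
```

```text
16.57 [377.4 -24.3 164.8] [-0.076 -0.166 -0.501  1.204  0.016  0.212] z [ 0.032   0.0135 -0.9994] yaw 2.8535 F [-0.1  0.1 -2.9] g 0.168 39.446616768836975
```

jog_arm(
  targets=[0,0,0.01,0,-1,0,0,0.01,0,-1,0,0,0.006,0,-1,0,0,0,0,-1],
)

```text
time_s: 16.9
eef_pos: [382.8, -24.3, 141.1]
tool_rot: [0.144, 0.989, 0.009, 0.02]
force: [6.0, -1.7, 8.3]
grip_width: 0.171
grip_force: 40.3
```

jog_arm(
  targets=[-0.0085,0,0.0058,0,-1,-0.0085,0,0.0058,0,-1,-0.008,0,0.0064,0,-1,-0.008,0,0.0064,0,-1,0,0,0,0,-1],
)

```text
time_s: 17.32
eef_pos: [413.7, -33.3, 115.3]
tool_rot: [0.144, 0.989, 0.009, 0.017]
force: [4.8, -1.2, 4.9]
grip_width: 0.17
grip_force: 39.3
```

jog_arm(
  targets=[-0.007,0,0.007,0,-1,-0.007,0,0.007,0,-1,-0.0063,0,0.0076,0,-1,-0.0063,0,0.0076,0,-1,-0.0055,0,0.008,0,-1,-0.0055,0,0.008,0,-1,0,0,0,0,-1],
)

```text
time_s: 17.9
eef_pos: [449.0, -43.2, 69.5]
tool_rot: [0.144, 0.989, 0.009, 0.014]
force: [-1.1, 0.2, -0.2]
grip_width: 0.168
grip_force: 39.1
```

```bash
python3 st.py
```

```text
17.9 [449.  -43.2  69.5] [-0.106  0.028 -0.54   0.973  0.017  0.183] z [ 0.0311  0.0134 -0.9994] yaw 2.8524 F [-1.1  0.2 -0.2] g 0.168 39.0561318397522
```

jog_arm(
  targets=[-0.0045,0,0.008,0,-1,-0.0045,0,0.008,0,-1,-0.0038,0,0.008,0,-1,-0.0038,0,0.008,0,-1,-0.003,0,0.0075,0,-1,-0.003,0,0.0065,0,-1,0,0,0,0,-1],
)

```text
time_s: 18.48
eef_pos: [472.5, -49.0, 25.0]
tool_rot: [0.144, 0.989, 0.009, 0.015]
force: [0.1, 0.3, -0.5]
grip_width: 0.173
grip_force: 39.0
```

```bash
python3 st.py
```

```text
18.48 [472.5 -49.   25. ] [-0.113  0.109 -0.559  0.871  0.017  0.176] z [ 0.0329  0.0132 -0.9994] yaw 2.8524 F [ 0.1  0.3 -0.5] g 0.173 38.99927079677582
```

jog_arm(
  targets=[0,0,-0.015,0,-1,0,0,-0.03,0,-1,0,0,-0.035,0,-1,0,0,-0.035,0,-1,0,0,0,0,-1],
)

```text
time_s: 18.9
eef_pos: [472.1, -51.0, 148.4]
tool_rot: [0.144, 0.989, 0.009, 0.021]
force: [2.4, -0.9, -2.5]
grip_width: 0.171
grip_force: 39.2
```

```bash
python3 go.py 623.1 -236.6 140 2.8513
```

```text
18.9 [472.1 -51.  148.4] [-0.118  0.016 -0.373  1.139  0.017  0.172] z [ 0.0448  0.0118 -0.9989] yaw 2.8523 F [ 2.4 -0.9 -2.5] g 0.171 39.162485003471375
tool shift [-197.2 -135.2   13. ] turn 0.001
```

jog_arm(
  targets=[-0.0197,-0.0135,0,0,-1,-0.0197,-0.0135,0,0,-1,-0.0197,-0.0135,0,0,-1,-0.0197,-0.0135,0,0,-1,-0.0197,-0.0135,0,0,-1,-0.0197,-0.0135,0,0,-1,-0.0197,-0.0135,0,0,-1,-0.0197,-0.0135,0,0,-1,-0.0197,-0.0135,0,0,-1,-0.0197,-0.0135,0,0,-1],
)

```text
time_s: 19.73
eef_pos: [619.6, -237.0, 143.3]
tool_rot: [0.144, 0.989, 0.009, 0.016]
force: [0.4, 0.5, -3.1]
grip_width: 0.166
grip_force: 39.2
```

jog_arm(
  targets=[0,0,0.01,0,-1,0,0,0.01,0,-1,0,0,0,0,-1,0,0,0,0,-1],
)

```text
time_s: 20.07
eef_pos: [618.2, -234.7, 122.4]
tool_rot: [0.144, 0.989, 0.009, 0.014]
force: [-0.2, 0.2, -2.3]
grip_width: 0.173
grip_force: 39.2
```

```bash
python3 go.py 623.1 -236.6 75 2.8513;python3 - <<'E'
from bench import ctrl, imaging
import cv2,pickle,numpy as np
o=ctrl.get_obs();c=imaging.capture("wrist");pickle.dump((o,c),open("w5.pkl","wb"))
s=imaging.capture("scene");d=imaging.capture("side")
from crop import crop
g=lambda c:np.ascontiguousarray(c["color"][:,:,::-1])
t=np.zeros((600,800,3),np.uint8);t[:400,:400]=crop(g(c),120,0,400,400,1,40)
t[:400,400:]=crop(g(s),240,200,100,100,4,10)
t[400:,:400]=crop(g(d),240,130,100,50,4,10)
cv2.imwrite("pics/w5.png",t)
E
```

```text
20.07 [ 618.2 -234.7  122.4] [-0.373  0.387  0.029  1.189  0.025 -0.085] z [ 0.0309  0.0146 -0.9994] yaw 2.8529 F [-0.2  0.2 -2.3] g 0.173 39.21790838241577
tool shift [-4.1 -1.5 47.5] turn 0.002
```

View pics/w5.png

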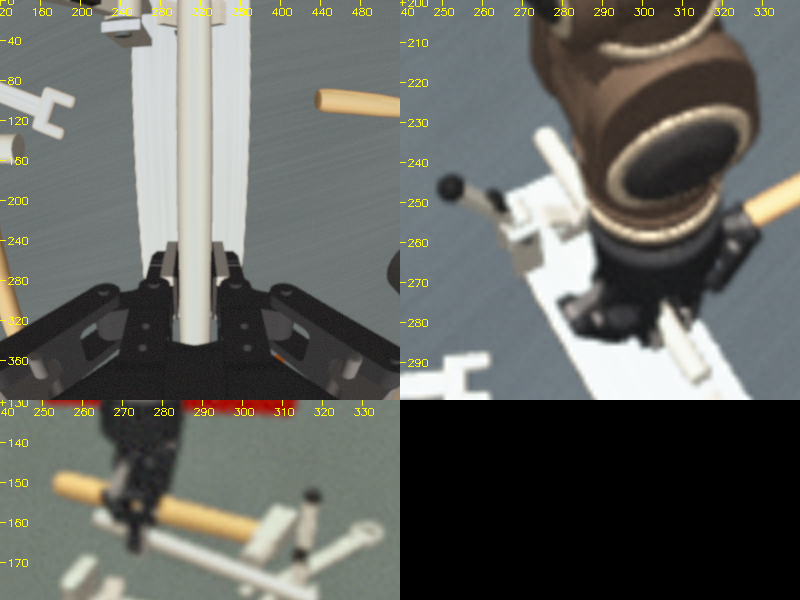

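The wrist crop shows the bar lying over the jig's length, and it stays straight in the jaws. Ends: low end at scene (275.4,232.6) and side (317.8,177.7), high end at scene (314.6,292.6) and side (264.6,159).

Run:
```python
from geo import *
j=np.array([571.95,-221.3,-.2903])
def toj(q):
    c,s=np.cos(j[2]),np.sin(j[2]);d=q[:2]-j[:2];return np.r_[c*d[0]+s*d[1],-s*d[0]+c*d[1],q[2]].round(1)
a,e1=tri((275.6,233.0),(317.6,177.5));b,e2=tri((314.4,292.2),(264.8,159.2))
print(toj(a),e1,toj(b),e2,"len",np.linalg.norm(a-b),"elev",np.degrees(np.arcsin((b-a)[2]/220)))
oc=pickle.load(open("w5.pkl","rb"));o=oc[0];print("tcp jig",toj(o["eef_pos"]))
# wrist: predicted jig plate edges & axis at bar region
for y in(-45,45):print(y,wproj(oc,place(j,[(0,y,12),(-80,y,12)])).round(1).tolist())
```

```text
[-117.4   -1.4  104.2] 0.19224710851108284 [ 90.5   0.8 132.7] 0.14129980109316875 len 209.82109928221604 elev 7.447531919913252
tcp jig [ 48.1   0.4 122.4]
-45 [[252.5, 138.9], [250.8, 36.2]]
45 [[368.7, 138.5], [370.4, 36.3]]
```

jog_arm(
  targets=[0,-0.0006,0.013,0,-1,0,-0.0006,0.013,0,-1,0,-0.0005,0.013,0,-1,0,-0.0005,0.011,0,-1,0,0,0,0,-1],
)

```text
time_s: 20.63
eef_pos: [619.3, -236.3, 71.9]
tool_rot: [0.144, 0.989, 0.009, 0.014]
force: [-0.3, 0.4, -3.8]
grip_width: 0.169
grip_force: 39.2
```

jog_arm(
  targets=[0,0,0.0015,0,-1,0,0,0.0015,0,-1,0,0,0.0015,0,-1,0,0,0.0015,0,-1,0,0,0.0015,0,-1,0,0,0.0015,0,-1,0,0,0.0015,0,-1,0,0,0.0015,0,-1],
)

```text
time_s: 21.3
eef_pos: [621.6, -237.2, 62.5]
tool_rot: [0.144, 0.989, 0.009, 0.017]
force: [3.6, -0.2, 0.4]
grip_width: 0.168
grip_force: 39.4
```

```bash
python3 st.py
```

```text
21.3 [ 621.6 -237.2   62.5] [-0.375  0.418 -0.06   1.064  0.025 -0.086] z [ 0.0355  0.0129 -0.9993] yaw 2.8524 F [ 3.6 -0.2  0.4] g 0.168 39.44545805454254
```

jog_arm(
  targets=[0,0,0.0015,0,-1,0,0,0.0015,0,-1,0,0,0.0015,0,-1,0,0,0.0015,0,-1,0,0,0.0015,0,-1,0,0,0.0015,0,-1,0,0,0.0015,0,-1,0,0,0.0015,0,-1],
)

```text
time_s: 21.97
eef_pos: [621.3, -236.8, 49.8]
tool_rot: [0.144, 0.989, 0.009, 0.016]
force: [2.9, -0.4, 0.6]
grip_width: 0.171
grip_force: 39.4
```

```bash
python3 st.py
```

```text
21.97 [ 621.3 -236.8   49.8] [-0.375  0.427 -0.077  1.041  0.025 -0.085] z [ 0.0338  0.0134 -0.9993] yaw 2.8524 F [ 2.9 -0.4  0.6] g 0.171 39.42343354225159
```

Levelling gently (vertical force about 3 N). I'll carry on down in 1 mm steps and watch for the second V.

jog_arm(
  targets=[0,0,0.001,0,-1,0,0,0.001,0,-1,0,0,0.001,0,-1,0,0,0.001,0,-1],
)

```text
time_s: 22.3
eef_pos: [621.7, -236.2, 47.6]
tool_rot: [0.144, 0.989, 0.01, 0.016]
force: [-2.2, 4.4, 14.8]
grip_width: 0.169
grip_force: 40.9
```

jog_arm(
  targets=[0,0,0.001,0,-1,0,0,0.001,0,-1],
)

```text
time_s: 22.47
eef_pos: [622.0, -235.8, 47.0]
tool_rot: [0.143, 0.989, 0.01, 0.017]
force: [-5.0, 6.7, 23.4]
grip_width: 0.164
grip_force: 41.9
```

```bash
python3 st.py
```

```text
22.47 [ 622.  -235.8   47. ] [-0.374  0.427 -0.083  1.032  0.027 -0.086] z [ 0.0364  0.0146 -0.9992] yaw 2.8534 F [-5.   6.7 23.4] g 0.164 41.88550651073456
```

jog_arm(
  targets=[0,0.0005,-0.0008,0,-1,0,0.0005,-0.0005,0,-1,0,0,0,0,-1],
)

```text
time_s: 22.72
eef_pos: [622.0, -235.6, 47.0]
tool_rot: [0.144, 0.989, 0.009, 0.017]
force: [-0.9, 1.7, 10.0]
grip_width: 0.166
grip_force: 40.5
```

jog_arm(
  targets=[-0.001,0,0,0,-1,-0.001,0,0,0,-1,-0.001,0,0,0,-1,0,0,0,0,-1],
)

```text
time_s: 23.05
eef_pos: [622.2, -235.7, 46.9]
tool_rot: [0.144, 0.989, 0.009, 0.014]
force: [-10.6, 3.2, 15.9]
grip_width: 0.168
grip_force: 41.2
```

jog_arm(
  targets=[0,0,-0.001,0,-1,0,0,-0.0005,0,-1,0,0,0,0,-1],
)

```text
time_s: 23.3
eef_pos: [622.1, -235.6, 47.0]
tool_rot: [0.144, 0.989, 0.01, 0.014]
force: [-6.5, 3.3, 8.7]
grip_width: 0.17
grip_force: 40.3
```

```bash
python3 st.py
python3 - <<'E'
from bench import imaging
import cv2,numpy as np
from crop import crop
s=imaging.capture("scene");d=imaging.capture("side")
g=lambda c:np.ascontiguousarray(c["color"][:,:,::-1])
t=np.zeros((600,800,3),np.uint8)
t[:600,:400]=crop(g(s),255,235,80,120,5,10)
t[:500,400:]=crop(g(d),240,135,80,100,5,10)
cv2.imwrite("pics/w6.png",t)
E
```

```text
23.3 [ 622.1 -235.6   47. ] [-0.373  0.432 -0.075  1.042  0.025 -0.084] z [ 0.0296  0.015  -0.9994] yaw 2.8529 F [-6.5  3.3  8.7] g 0.17 40.29347240924835
```

View pics/w6.png

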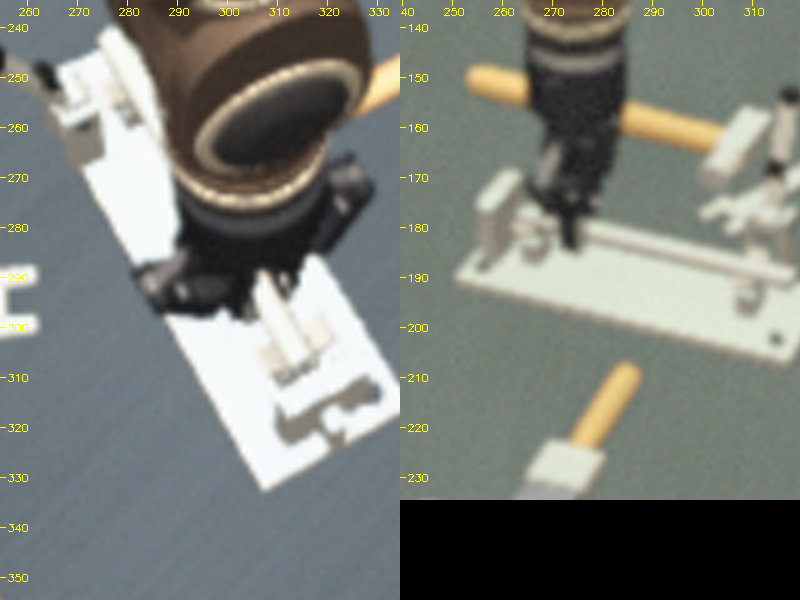

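The crops show the bar resting level in both Vs: its near end is at scene (314,307), with a small gap still to the stop at about (322,312), and the lever is open. Only friction held it back, so I'll lighten the down-force and slide it.

jog_arm(
  targets=[0,0,-0.0007,0,-1,0,0,-0.0006,0,-1,-0.001,0,0,0,-1,-0.001,0,0,0,-1],
)

```text
time_s: 23.73
eef_pos: [625.5, -237.0, 47.6]
tool_rot: [0.144, 0.989, 0.009, 0.015]
force: [-2.3, 0.9, 0.5]
grip_width: 0.173
grip_force: 39.5
```

jog_arm(
  targets=[-0.001,0,0,0,-1,-0.001,0,0,0,-1],
)

```text
time_s: 23.9
eef_pos: [628.2, -238.0, 47.9]
tool_rot: [0.144, 0.989, 0.009, 0.015]
force: [-2.7, 0.1, -0.9]
grip_width: 0.172
grip_force: 39.5
```

```bash
cat >> st.py <<'E'
u=np.array([.9582,-.2862,0]);v=np.array([.2862,.9582,0]);dd=o["eef_pos"]-[571.95,-221.3,0]
print("jig tcp",(dd@u).round(2),(dd@v).round(2),"Fjig",(o["force"]@u).round(1),(o["force"]@v).round(1))
E
python3 st.py
```

```text
23.9 [ 628.2 -238.    47.9] [-0.372  0.44  -0.06   1.044  0.024 -0.083] z [ 0.0331  0.0132 -0.9994] yaw 2.8523 F [-2.7  0.1 -0.9] g 0.172 39.46353793144226
jig tcp 58.71 0.15 Fjig -2.6 -0.7
```

jog_arm(
  targets=[-0.0007,0,0,0,-1,-0.0007,0,0,0,-1],
)

```text
time_s: 24.07
eef_pos: [629.7, -238.4, 48.1]
tool_rot: [0.144, 0.989, 0.009, 0.016]
force: [-2.5, -0.1, -0.8]
grip_width: 0.172
grip_force: 39.5
```

jog_arm(
  targets=[-0.0007,0,0,0,-1,-0.0007,0,0,0,-1],
)

```text
time_s: 24.23
eef_pos: [631.1, -238.7, 48.3]
tool_rot: [0.144, 0.989, 0.009, 0.016]
force: [-2.1, -0.5, -0.3]
grip_width: 0.169
grip_force: 39.5
```

```bash
python3 st.py
```

```text
24.23 [ 631.1 -238.7   48.3] [-0.372  0.445 -0.053  1.047  0.025 -0.083] z [ 0.0337  0.0132 -0.9993] yaw 2.8525 F [-2.1 -0.5 -0.3] g 0.169 39.461150765419006
jig tcp 61.68 0.24 Fjig -1.9 -1.0
```

jog_arm(
  targets=[-0.0007,0,0.0002,0,-1,-0.0007,0,0.0002,0,-1],
)

```text
time_s: 24.4
eef_pos: [632.4, -239.1, 48.0]
tool_rot: [0.144, 0.989, 0.009, 0.016]
force: [-2.8, -1.0, -0.8]
grip_width: 0.171
grip_force: 39.5
```

jog_arm(
  targets=[-0.0007,0,0.0001,0,-1,-0.0007,0,0.0001,0,-1],
)

```text
time_s: 24.57
eef_pos: [633.4, -239.4, 47.8]
tool_rot: [0.144, 0.989, 0.009, 0.015]
force: [-6.5, 0.3, 2.6]
grip_width: 0.165
grip_force: 39.7
```

```bash
python3 st.py
```

```text
24.57 [ 633.4 -239.4   47.8] [-0.371  0.45  -0.046  1.049  0.025 -0.082] z [ 0.0331  0.0135 -0.9994] yaw 2.8524 F [-6.5  0.3  2.6] g 0.165 39.721975922584534
jig tcp 64.09 0.29 Fjig -6.3 -1.5
```

jog_arm(
  targets=[-0.0005,0,0,0,-1,-0.0005,0,0,0,-1,0,0,0,0,-1],
)

```text
time_s: 24.82
eef_pos: [633.4, -239.3, 47.8]
tool_rot: [0.144, 0.989, 0.009, 0.015]
force: [-6.9, 1.0, 2.7]
grip_width: 0.173
grip_force: 39.8
```

```bash
python3 st.py
```

```text
24.82 [ 633.4 -239.3   47.8] [-0.371  0.452 -0.044  1.051  0.024 -0.082] z [ 0.0314  0.014  -0.9994] yaw 2.8523 F [-6.9  1.   2.7] g 0.173 39.82231020927429
jig tcp 64.09 0.31 Fjig -6.9 -1.0
```

jog_arm(
  targets=[-0.0005,0,0,0,-1,-0.0005,0,0,0,-1,-0.0004,0,0,0,-1,0,0,0,0,-1,0,0,0,0,-1,0,0,0,0,-1],
)

```text
time_s: 25.32
eef_pos: [633.5, -239.4, 47.8]
tool_rot: [0.144, 0.989, 0.009, 0.013]
force: [-11.3, 3.0, 6.0]
grip_width: 0.172
grip_force: 40.1
```

```bash
python3 st.py
```

```text
25.32 [ 633.5 -239.4   47.8] [-0.371  0.453 -0.041  1.055  0.024 -0.082] z [ 0.0292  0.0147 -0.9995] yaw 2.8522 F [-11.3   3.    6. ] g 0.172 40.096274614334106
jig tcp 64.16 0.32 Fjig -11.7 -0.3
```

The bar stands at the stop with 11.7 N, not moving. Before releasing, I'll check numerically that it is fully seated by comparing its profile in the side view with the predicted seat line.

Run:
```python
from bench import imaging
from geo import *
j=np.array([571.95,-221.3,-.2903])
acc=np.mean([imaging.capture("side")["color"].astype(float).mean(2) for _ in range(4)],0)
for z in(44,48,52,56):
    P=proj("side",place(j,[(x,0,z) for x in np.linspace(-100,80,200)]))
    print(z,[round(float(np.interp(-u,-P[::-1,0],P[::-1,1])) if 0 else float(np.interp(u,P[::-1,0],P[::-1,1])),1) for u in(284,292,300,308)])
for u in(284,292,300,308): print(u,[(r,int(acc[r,u])) for r in range(172,198)])
```

```text
44 [182.9, 184.8, 186.8, 188.7]
48 [182.1, 184.0, 185.9, 187.8]
52 [181.2, 183.1, 185.0, 187.0]
56 [180.3, 182.3, 184.2, 186.1]
284 [(172, 118), (173, 120), (174, 119), (175, 121), (176, 121), (177, 121), (178, 122), (179, 136), (180, 181), (181, 215), (182, 209), (183, 182), (184, 172), (185, 200), (186, 217), (187, 219), (188, 220), (189, 220), (190, 219), (191, 219), (192, 221), (193, 221), (194, 220), (195, 221), (196, 221), (197, 221)]
292 [(172, 119), (173, 119), (174, 120), (175, 121), (176, 121), (177, 122), (178, 122), (179, 121), (180, 121), (181, 138), (182, 181), (183, 214), (184, 209), (185, 182), (186, 174), (187, 201), (188, 217), (189, 221), (190, 220), (191, 220), (192, 219), (193, 220), (194, 221), (195, 222), (196, 221), (197, 222)]
300 [(172, 123), (173, 120), (174, 117), (175, 125), (176, 155), (177, 178), (178, 157), (179, 126), (180, 119), (181, 119), (182, 121), (183, 140), (184, 185), (185, 217), (186, 210), (187, 183), (188, 179), (189, 207), (190, 219), (191, 221), (192, 222), (193, 221), (194, 220), (195, 221), (196, 221), (197, 221)]
308 [(172, 121), (173, 144), (174, 190), (175, 219), (176, 220), (177, 215), (178, 204), (179, 198), (180, 178), (181, 143), (182, 127), (183, 126), (184, 131), (185, 153), (186, 192), (187, 217), (188, 210), (189, 190), (190, 189), (191, 195), (192, 188), (193, 194), (194, 171), (195, 147), (196, 144), (197, 159)]
```

The profile matches the seat height to within 0.5 mm at all four columns, so the bar lies level in both Vs. Next I'll check where its ends are along x, to be sure it is the stop and not a finger on the V that resists.

Run:
```python
from bench import imaging
from geo import *
import cv2
j=np.array([571.95,-221.3,-.2903])
for n in("side","scene"):
    acc=np.mean([imaging.capture(n)["color"].astype(np.float32).mean(2) for _ in range(4)],0).astype(np.float32)
    for lo,hi in((-130,-90),(86,122)):
        xs=np.arange(lo,hi,2.0);P=proj(n,place(j,[(x,0,50) for x in xs])).astype(np.float32)
        v=cv2.remap(acc,P[:,:1],P[:,1:],cv2.INTER_LINEAR).ravel();print(n,P[0].round(1),P[-1].round(1),[(int(a),int(b)) for a,b in zip(xs,v)])
```

```text
side [320.6 190.5] [311.  188.1] [(-130, 151), (-128, 147), (-126, 143), (-124, 139), (-122, 139), (-120, 140), (-118, 137), (-116, 134), (-114, 135), (-112, 138), (-110, 156), (-108, 176), (-106, 193), (-104, 207), (-102, 212), (-100, 215), (-98, 216), (-96, 217), (-94, 217), (-92, 218)]
side [267.3 177.6] [259.2 175.7] [(86, 136), (88, 143), (90, 146), (92, 149), (94, 156), (96, 164), (98, 176), (100, 190), (102, 196), (104, 204), (106, 203), (108, 203), (110, 194), (112, 184), (114, 170), (116, 154), (118, 154), (120, 164)]
scene [275.3 238.7] [281.5 249.2] [(-130, 120), (-128, 120), (-126, 120), (-124, 120), (-122, 121), (-120, 123), (-118, 130), (-116, 170), (-114, 220), (-112, 239), (-110, 246), (-108, 247), (-106, 246), (-104, 246), (-102, 247), (-100, 248), (-98, 247), (-96, 248), (-94, 248), (-92, 248)]
scene [312.9 302.8] [319.5 313.9] [(86, 247), (88, 247), (90, 247), (92, 247), (94, 247), (96, 247), (98, 247), (100, 247), (102, 247), (104, 245), (106, 247), (108, 248), (110, 248), (112, 248), (114, 248), (116, 246), (118, 235), (120, 198)]
```

The ends measure about -110 (side -108, scene about -112 after the rim correction), so the bar is at the stop within reading error. To rule out a finger on the V, I'll regrip 25 mm nearer the middle and push once more.

jog_arm(
  targets=[0.0008,0,-0.0004,0,-1,0,0,0,0,-0.3,0,0,0,0,-0.3,0,0,0,0,-0.3,0.0083,0,-0.0002,0,-0.3,0.0083,0,-0.0002,0,-0.3,0.0083,0,-0.0002,0,-0.3,0,0,0,0,-0.3],
)

```text
time_s: 26.58
eef_pos: [609.4, -232.1, 48.2]
tool_rot: [0.144, 0.989, 0.009, 0.015]
force: [-0.1, -0.3, -0.0]
grip_width: 0.351
grip_force: 0.0
```

```bash
python3 st.py
```

```text
26.58 [ 609.4 -232.1   48.2] [-0.375  0.406 -0.112  1.028  0.025 -0.085] z [ 0.0326  0.0139 -0.9994] yaw 2.8523 F [-0.1 -0.3 -0. ] g 0.351 0.0
jig tcp 39.03 0.35 Fjig -0.0 -0.3
```

jog_arm(
  targets=[0,0,0.004,0,-0.3,0,0,0,0,-1,0,0,0,0,-1,0,0,0,0,-1,-0.0005,0,0,0,-1,-0.0005,0,0,0,-1,0,0,0,0,-1],
)

```text
time_s: 27.17
eef_pos: [611.4, -232.4, 43.8]
tool_rot: [0.144, 0.989, 0.009, 0.014]
force: [-5.4, 3.8, 2.7]
grip_width: 0.172
grip_force: 39.1
```

```bash
python3 st.py
```

```text
27.17 [ 611.4 -232.4   43.8] [-0.374  0.413 -0.111  1.023  0.025 -0.085] z [ 0.0313  0.0145 -0.9994] yaw 2.8526 F [-5.4  3.8  2.7] g 0.172 39.14152801036835
jig tcp 41.0 0.63 Fjig -6.3 2.1
```

jog_arm(
  targets=[-0.0005,0,0,0,-1,-0.0005,0,0,0,-1,0,0,0,0,-1,0,0,0,0,-1],
)

```text
time_s: 27.5
eef_pos: [611.4, -232.4, 43.8]
tool_rot: [0.144, 0.989, 0.01, 0.014]
force: [-8.6, 4.1, 4.9]
grip_width: 0.171
grip_force: 39.4
```

jog_arm(
  targets=[-0.0004,0,0,0,-1,-0.0004,0,0,0,-1,0,0,0,0,-1,0,0,0,0,-1,0,0,0,0,-1],
)

```text
time_s: 27.92
eef_pos: [611.5, -232.5, 43.8]
tool_rot: [0.144, 0.989, 0.01, 0.013]
force: [-10.9, 4.9, 6.2]
grip_width: 0.173
grip_force: 39.5
```

```bash
python3 st.py
```

```text
27.92 [ 611.5 -232.5   43.8] [-0.374  0.415 -0.108  1.027  0.025 -0.085] z [ 0.0284  0.0154 -0.9995] yaw 2.8525 F [-10.9   4.9   6.2] g 0.173 39.51976418495178
jig tcp 41.05 0.62 Fjig -11.8 1.6
```

It is solid at the same place (0.05 mm creep, 11.8 N), so it is the stop. Now I'll back off, release, rise and turn for the lever.

jog_arm(
  targets=[0.0008,0,-0.0004,0,-1,0,0,0,0,-0.2,0,0,0,0,-0.2,0,0,0,0,-0.2,0,0,-0.01,0,-0.2,0,0,-0.03,0,-0.2,0,0,-0.04,0,-0.2,0,0,-0.04,0,-0.2,0,0,-0.04,0,-0.2,0,0,-0.02,0,-0.2],
)

```text
time_s: 28.75
eef_pos: [608.5, -236.3, 231.5]
tool_rot: [0.144, 0.989, 0.008, 0.02]
force: [0.8, 0.5, 1.1]
grip_width: 0.399
grip_force: 0.0
```

jog_arm(
  targets=[0,0,0,0.12,0,0,0,0,0.12,0,0,0,0,0.12,0,0,0,0,0.12,0,0,0,0,0.12,0,0,0,0,0.12,0,0,0,0,0.12,0],
)

```text
time_s: 29.33
eef_pos: [607.6, -235.9, 225.6]
tool_rot: [0.537, 0.843, 0.015, 0.011]
force: [0.2, -0.4, -0.3]
grip_width: 0.5
grip_force: 0.0
```

jog_arm(
  targets=[0,0,0,0.12,0,0,0,0,0.12,0,0,0,0,0.12,0,0,0,0,0.12,0,0,0,0,0.12,0,0,0,0,0.12,0,0,0,0,0,0],
)

```text
time_s: 29.92
eef_pos: [607.6, -235.8, 225.5]
tool_rot: [0.799, 0.601, 0.018, 0.005]
force: [-0.3, -0.2, -0.2]
grip_width: 0.496
grip_force: 0.0
```

```bash
python3 go.py 465.4 -273.4 210 1.2805
python3 - <<'E'
from bench import imaging
from geo import *
import cv2
j=np.array([571.95,-221.3,-.2903])
acc=np.mean([imaging.capture("side")["color"].astype(np.float32).mean(2) for _ in range(3)],0).astype(np.float32)
print([(u,[int(acc[r,u]) for r in range(176,192)]) for u in (284,300)])
s=imaging.capture("scene")["color"].astype(int);m=(s.max(2)<60);ys,xs=np.where(m[236:256,244:260]);print("knob scene",xs.mean()+244,ys.mean()+236,len(xs))
s=imaging.capture("side")["color"].astype(int);m=(s.max(2)<60);ys,xs=np.where(m[147:161,310:326]);print("knob side",xs.mean()+310,ys.mean()+147,len(xs))
E
```

```text
29.92 [ 607.6 -235.8  225.5] [-0.381  0.349  0.201  1.395  0.025  1.471] z [ 0.035   0.0129 -0.9993] yaw 1.2901 F [-0.3 -0.2 -0.2] g 0.496 0.0
jig tcp 38.31 -3.73 Fjig -0.3 -0.3
tool shift [ -75.8 -126.6   10. ] turn 0.01
[(284, [119, 121, 120, 129, 171, 208, 209, 185, 170, 195, 215, 218, 218, 217, 216, 217]), (300, [155, 176, 155, 127, 118, 118, 118, 135, 181, 213, 209, 182, 173, 199, 216, 219])]
knob scene 252.41379310344828 246.6206896551724 29
knob side 318.0 153.75 4
```

```bash
python3 go.py 465.4 -273.4 147 1.2805|tail -1
```

```text
tool shift [ -76.6 -128.6   72.4] turn 0.015
```

jog_arm(
  targets=[-0.0153,-0.0257,0,0,0,-0.0153,-0.0257,0,0,0,-0.0153,-0.0257,0,0,0,-0.0153,-0.0257,0,0,0,-0.0153,-0.0257,0,0.012,0,0,0,0.015,0,0,0,0,0.01,0,0,0,0,0,0,0],
  squeeze=20,
)

```text
time_s: 30.83
eef_pos: [462.9, -273.2, 192.2]
tool_rot: [0.802, 0.598, 0.017, 0.003]
force: [-0.1, 0.5, -0.5]
grip_width: 0.498
grip_force: 0.0
```

```bash
python3 go.py 465.4 -273.4 147 1.2805
python3 - <<'E'
from bench import ctrl,imaging
from geo import *
o=ctrl.get_obs();c=imaging.capture("wrist");oc=(o,c)
p=wproj(oc,[465.4,-273.4,150.6])[0];print("pred knob",p)
s=c["color"].astype(int);g=s.max(2)
x,y=int(p[0]),int(p[1])
for r in range(y-32,y+33,4):print(r,[int(g[r,q]) for q in range(x-40,x+41,4)])
E
```

```text
30.83 [ 462.9 -273.2  192.2] [-0.548  0.139 -0.141  1.272  0.029  1.312] z [ 0.0316  0.0149 -0.9994] yaw 1.2816 F [-0.1  0.5 -0.5] g 0.498 0.0
jig tcp -89.65 -80.94 Fjig -0.2 0.5
tool shift [-0.5  1.3 45.2] turn 0.001
pred knob [317.02375523 236.57023335]
204 [119, 117, 118, 120, 119, 116, 116, 133, 176, 174, 176, 180, 173, 119, 116, 116, 117, 118, 118, 118, 207]
208 [119, 119, 121, 122, 117, 117, 115, 132, 178, 174, 179, 179, 173, 119, 117, 112, 118, 115, 121, 157, 215]
212 [116, 119, 121, 118, 121, 118, 114, 131, 178, 176, 177, 177, 174, 116, 120, 115, 115, 118, 115, 206, 219]
216 [119, 120, 117, 116, 121, 118, 117, 129, 175, 176, 178, 180, 177, 121, 119, 116, 115, 118, 134, 217, 217]
220 [123, 118, 118, 119, 119, 118, 116, 124, 178, 169, 155, 173, 176, 125, 121, 120, 113, 120, 116, 147, 208]
224 [120, 120, 120, 119, 121, 116, 116, 121, 81, 37, 34, 33, 75, 117, 119, 121, 114, 119, 116, 120, 211]
228 [121, 121, 119, 117, 119, 120, 119, 57, 39, 35, 40, 45, 36, 57, 118, 119, 117, 119, 117, 154, 222]
232 [122, 122, 121, 119, 121, 117, 115, 35, 41, 49, 48, 45, 44, 38, 118, 117, 117, 116
[... 275 characters left out ...]
57, 54, 44, 77, 116, 121, 117, 171, 222, 216, 173]
248 [116, 124, 123, 121, 119, 117, 120, 118, 78, 50, 47, 52, 80, 119, 119, 122, 116, 212, 217, 220, 128]
252 [120, 120, 121, 116, 120, 120, 120, 118, 121, 118, 115, 119, 117, 117, 121, 118, 178, 222, 216, 216, 99]
256 [119, 116, 123, 122, 119, 118, 119, 118, 118, 121, 118, 118, 120, 119, 118, 117, 215, 216, 220, 211, 54]
260 [122, 117, 121, 122, 120, 119, 121, 120, 119, 119, 115, 117, 118, 117, 118, 187, 219, 217, 216, 145, 40]
264 [123, 119, 120, 123, 122, 120, 119, 117, 121, 117, 120, 118, 119, 120, 125, 217, 215, 219, 207, 112, 30]
268 [120, 121, 119, 124, 120, 121, 117, 120, 120, 115, 122, 116, 119, 122, 194, 219, 217, 217, 132, 118, 30]
```

The knob shows at (317,236) in the wrist view, exactly as predicted. I'll descend and grip it lightly.

jog_arm(
  targets=[0,0.0006,0.015,0,0,0,0.0007,0.015,0,0,0,0,0.014,0,0,0,0,0,0,-1,0,0,0,0,-1,0,0,0,0,-1,0,0,0,0,-1,0,0,0,0,-1,0,0,0,0,-1],
  squeeze=20,
)

```text
time_s: 31.63
eef_pos: [465.9, -272.7, 150.1]
tool_rot: [0.802, 0.598, 0.017, 0.004]
force: [-4.7, 3.9, -3.1]
grip_width: 0.188
grip_force: 19.7
```

```bash
python3 st.py
python3 - <<'E'
import numpy as np
from st import M
ph=np.radians(np.r_[-25.7,np.arange(-20,91,10)])
p=np.c_[94*np.sin(ph),94*np.cos(ph)];dp=np.diff(p,axis=0)
v=np.array([.2862,.9582,0])
for a,d in zip(np.degrees(ph[1:]),dp): print(round(a),((d[0]*v+np.array([0,0,d[1]]))@M).round(1))
E
```

```text
31.63 [ 465.9 -272.7  150.1] [-0.545  0.154 -0.216  1.18   0.03   1.316] z [ 0.0325  0.0148 -0.9994] yaw 1.2814 F [-4.7  3.9 -3.1] g 0.188 19.73835378885269
jig tcp -86.88 -79.59 Fjig -5.6 2.4
31.63 [ 465.9 -272.7  150.1] [-0.545  0.154 -0.216  1.18   0.03   1.316] z [ 0.0325  0.0148 -0.9994] yaw 1.2814 F [-4.7  3.9 -3.1] g 0.188 19.73835378885269
jig tcp -86.88 -79.59 Fjig -5.6 2.4
-20 [ 8.7  0.1 -3.4]
-10 [15.9  0.1 -3.9]
0 [16.4  0.  -1. ]
10 [16.3 -0.   1.8]
20 [15.7 -0.1  4.6]
30 [14.7 -0.2  7.3]
40 [13.2 -0.2  9.7]
50 [11.3 -0.3 11.9]
60 [ 9.1 -0.4 13.6]
70 [ 6.6 -0.4 15. ]
80 [ 3.9 -0.4 15.9]
90 [ 1.  -0.4 16.3]
```

jog_arm(
  targets=[0.0044,0,-0.0017,0,-1,0.0044,0,-0.0017,0,-1,0.008,0,-0.002,0,-1,0.008,0,-0.002,0,-1,0.0082,0,-0.0005,0,-1,0.0082,0,-0.0005,0,-1],
)

```text
time_s: 32.13
eef_pos: [477.3, -233.6, 159.9]
tool_rot: [0.802, 0.597, 0.017, 0.005]
force: [-5.1, -0.8, -5.4]
grip_width: 0.19
grip_force: 19.7
```

jog_arm(
  targets=[0.0081,0,0.0009,0,-1,0.0081,0,0.0009,0,-1,0.0078,0,0.0023,0,-1,0.0078,0,0.0023,0,-1,0.0074,-0.0001,0.0036,0,-1,0.0074,-0.0001,0.0036,0,-1],
)

```text
time_s: 32.63
eef_pos: [490.7, -188.4, 147.9]
tool_rot: [0.802, 0.597, 0.017, 0.005]
force: [-9.8, 1.0, 0.7]
grip_width: 0.188
grip_force: 20.3
```

```bash
python3 st.py
```

```text
32.63 [ 490.7 -188.4  147.9] [-0.379  0.124 -0.256  1.165  0.024  1.482] z [ 0.0328  0.0126 -0.9994] yaw 1.2811 F [-9.8  1.   0.7] g 0.188 20.334397852420807
jig tcp -87.29 8.28 Fjig -9.6 -1.8
```

jog_arm(
  targets=[0.0066,-0.0004,0.0048,0,-1,0.0066,-0.0004,0.0048,0,-1,0.0056,-0.0004,0.006,0,-1,0.0056,-0.0003,0.006,0,-1,0.0045,-0.0003,0.0068,0,-1,0.0045,-0.0003,0.0068,0,-1],
)

```text
time_s: 33.13
eef_pos: [500.5, -154.8, 113.8]
tool_rot: [0.801, 0.598, 0.018, 0.005]
force: [-6.8, 2.1, 2.9]
grip_width: 0.187
grip_force: 20.9
```

jog_arm(
  targets=[0.0033,-0.0002,0.0075,0,-1,0.0033,-0.0002,0.0075,0,-1,0.002,-0.0002,0.008,0,-1,0.002,-0.0002,0.008,0,-1,0,0,0,0,-1],
)

```text
time_s: 33.55
eef_pos: [503.7, -143.7, 81.5]
tool_rot: [0.801, 0.598, 0.018, 0.004]
force: [-4.6, 4.4, -0.5]
grip_width: 0.188
grip_force: 21.1
```

```bash
python3 st.py
```

```text
33.55 [ 503.7 -143.7   81.5] [-0.291  0.153 -0.373  1.017  0.024  1.569] z [ 0.0341  0.0152 -0.9993] yaw 1.2824 F [-4.6  4.4 -0.5] g 0.188 21.116653382778168
jig tcp -87.66 54.84 Fjig -5.7 2.9
```

jog_arm(
  targets=[-0.0005,-0.0003,0.003,0,-1,-0.0003,-0.0002,0.003,0,-1,0,0,0.003,0,-1,0,0,0.0025,0,-1,0,0,0.002,0,-1,0,0,0,0,-1],
)

```text
time_s: 34.05
eef_pos: [503.7, -143.6, 68.9]
tool_rot: [0.801, 0.598, 0.019, 0.004]
force: [-3.7, 8.0, -0.7]
grip_width: 0.184
grip_force: 21.2
```

jog_arm(
  targets=[0,0,0.001,0,-1,0,0,0.001,0,-1,0,0,0,0,-1],
)

```text
time_s: 34.3
eef_pos: [503.7, -143.7, 67.1]
tool_rot: [0.801, 0.598, 0.019, 0.004]
force: [-5.0, 8.6, 0.4]
grip_width: 0.184
grip_force: 21.3
```

```bash
python3 st.py
```

```text
34.3 [ 503.7 -143.7   67.1] [-0.292  0.163 -0.395  0.984  0.026  1.568] z [ 0.035   0.0169 -0.9992] yaw 1.2826 F [-5.   8.6  0.4] g 0.184 21.311369240283966
jig tcp -87.6 54.85 Fjig -7.3 6.8
```

jog_arm(
  targets=[-0.0004,0,0.001,0,-1,-0.0004,0,0.001,0,-1,0,0,0,0,-1],
)

```text
time_s: 34.55
eef_pos: [503.6, -144.0, 65.1]
tool_rot: [0.801, 0.598, 0.019, 0.003]
force: [-3.3, 9.4, 1.1]
grip_width: 0.186
grip_force: 21.3
```

jog_arm(
  targets=[0,0,0.001,0,-1,0,0,0.0005,0,-1,0,0,0,0,-1],
)

```text
time_s: 34.8
eef_pos: [503.6, -144.1, 63.6]
tool_rot: [0.801, 0.598, 0.019, 0.003]
force: [-3.9, 9.1, 1.4]
grip_width: 0.193
grip_force: 21.4
```

```bash
python3 st.py
```

```text
34.8 [ 503.6 -144.1   63.6] [-0.293  0.166 -0.4    0.977  0.027  1.566] z [ 0.035   0.0174 -0.9992] yaw 1.2829 F [-3.9  9.1  1.4] g 0.193 21.35978400707245
jig tcp -87.59 54.37 Fjig -6.3 7.6
```

jog_arm(
  targets=[0,0,0,0,-0.2,0,0,0,0,-0.2,0,0,0,0,-0.2,0,0,-0.02,0,-0.2,0,0,-0.03,0,-0.2,0,0,-0.03,0,-0.2,0,0,0,0,-1,0,0,0,0,-1],
)

```text
time_s: 35.47
eef_pos: [502.6, -148.2, 145.3]
tool_rot: [0.802, 0.597, 0.019, 0.007]
force: [1.0, 0.0, -1.4]
grip_width: 0.131
grip_force: 0.0
```

```bash
python3 st.py
python3 - <<'E'
from bench import ctrl,imaging
from geo import *
import cv2
j=np.array([571.95,-221.3,-.2903])
o=ctrl.get_obs();c=imaging.capture("wrist");oc=(o,c)
for a in(1.8,1.9,2.0,2.09):
    ph=a-np.pi/6;K=place(j,[-88,-40+94*np.sin(ph),66.5+94*np.cos(ph)])[0]
    print(a,wproj(oc,K)[0].round(1),proj("side",K)[0].round(1),proj("scene",K)[0].round(1))
g=c["color"].astype(int).max(2);p=wproj(oc,K)[0];x,y=p.astype(int)
for r in range(y-24,y+25,4):print(r,[int(g[r,q]) for q in range(x-36,x+37,4)])
s=imaging.capture("side")["color"].astype(int).max(2);p=proj("side",K)[0].astype(int)
print("side",p)
for r in range(p[1]-8,p[1]+9):print(r,s[r,p[0]-8:p[0]+9])
E
```

```text
35.47 [ 502.6 -148.2  145.3] [-0.299  0.115 -0.272  1.149  0.023  1.562] z [ 0.0397  0.0114 -0.9991] yaw 1.2809 F [ 1.   0.  -1.4] g 0.131 0.0
jig tcp -87.36 50.15 Fjig 0.9 0.3
1.8 [310.9 231.4] [304.9 185.8] [297.6 235.1]
1.9 [310.5 223. ] [304.6 188.3] [298.4 236.3]
2.0 [310.2 216.4] [304.5 190.5] [298.8 237.7]
2.09 [309.9 211.9] [304.4 192.5] [299.  239.1]
187 [117, 121, 123, 119, 119, 121, 121, 120, 121, 121, 115, 118, 120, 121, 120, 121, 119, 119, 119]
191 [123, 122, 121, 118, 119, 120, 119, 121, 119, 119, 118, 116, 119, 120, 119, 120, 117, 120, 121]
195 [121, 115, 121, 119, 121, 118, 124, 120, 121, 120, 120, 116, 120, 120, 121, 121, 121, 120, 121]
199 [117, 115, 119, 120, 118, 118, 119, 117, 115, 112, 115, 119, 116, 117, 118, 122, 123, 123, 124]
203 [205, 208, 207, 208, 207, 208, 208, 172, 44, 35, 37, 143, 214, 215, 216, 217, 216, 217, 218]
207 [221, 222, 222, 221, 222, 221, 211, 40, 40, 42, 43, 36, 191, 222, 221, 222, 222, 222, 223]
211 [211, 222, 224, 223, 224, 224, 170, 42, 55, 54, 53, 44, 103, 222, 222, 223, 222, 223, 223]
215 [119, 102, 220, 221, 221, 223, 173, 40, 52, 83,
[... 1108 characters left out ...]
1 108 152 181 191 192 175 154 161]
192 [228 228 229 230 228 216 177  93  46  62 116 169 187 185 169 151 155]
193 [227 227 229 229 227 218 179 113  72  79 137 183 199 195 186 162 164]
194 [229 228 228 228 229 224 208 173 145 148 167 175 178 183 182 163 166]
195 [230 228 228 229 229 229 224 215 203 201 201 173 157 156 155 148 178]
196 [229 229 229 229 229 230 230 227 225 224 211 177 155 147 145 159 197]
197 [230 231 230 230 231 230 230 228 230 228 216 188 165 159 160 185 214]
198 [230 229 230 229 229 228 230 228 228 229 223 210 199 192 191 209 224]
199 [232 231 231 230 230 229 230 229 230 230 229 228 224 221 221 226 229]
200 [230 231 231 230 229 231 230 231 230 230 228 229 231 230 229 230 230]
```

The knob centre is at wrist (310,213) and side (304.4,192.2), both giving a lever angle of about 2.07 rad. I'll add one gentle push from above with closed fingertips for certainty.

jog_arm(
  targets=[0.001,0,0.02,0,-1,0,0,0.02,0,-1,0,0,0.008,0,-1,0,0,0.002,0,-1,0,0,0.002,0,-1,0,0,0.001,0,-1],
)

```text
time_s: 36.07
eef_pos: [502.7, -145.9, 89.8]
tool_rot: [0.802, 0.597, 0.017, 0.005]
force: [-1.2, -0.5, 0.9]
grip_width: -0.004
grip_force: 0.3
```

jog_arm(
  targets=[0,0,0.001,0,-1,0,0,0.001,0,-1,0,0,0.001,0,-1],
)

```text
time_s: 36.32
eef_pos: [503.2, -145.9, 88.6]
tool_rot: [0.802, 0.597, 0.018, 0.006]
force: [-5.1, 0.5, 15.8]
grip_width: -0.001
grip_force: 7.9
```

jog_arm(
  targets=[0,0,0.001,0,-1,0,0,0.0005,0,-1,0,0,0,0,-1],
)

```text
time_s: 36.57
eef_pos: [503.3, -146.0, 88.4]
tool_rot: [0.802, 0.597, 0.018, 0.006]
force: [-6.7, 3.3, 18.5]
grip_width: -0.002
grip_force: 9.2
```

```bash
python3 st.py
```

```text
36.57 [ 503.3 -146.    88.4] [-0.294  0.147 -0.364  1.028  0.023  1.567] z [ 0.0368  0.0124 -0.9992] yaw 1.2811 F [-6.7  3.3 18.5] g -0.002 9.228325188159943
jig tcp -87.35 52.52 Fjig -7.3 1.2
```

Hard stop at 18 N with the tips at knob-top height, so the lever is fully closed. I'll rise clear and do a last numeric check of lever and bar.

jog_arm(
  targets=[0,0,-0.01,0,-1,0,0,-0.03,0,-1,0,0,-0.035,0,-1,0,0,-0.035,0,-1,0,0,-0.035,0,-1,0,0,0,0,-1,0,0,0,0,-1],
)

```text
time_s: 37.15
eef_pos: [499.3, -148.2, 233.1]
tool_rot: [0.802, 0.597, 0.019, 0.007]
force: [0.9, 0.4, -0.3]
grip_width: -0.001
grip_force: 0.0
```

```bash
python3 st.py
python3 - <<'E'
from bench import ctrl,imaging
from geo import *
import cv2
j=np.array([571.95,-221.3,-.2903])
a=np.mean([imaging.capture("side")["color"].astype(np.float32).mean(2) for _ in range(3)],0).astype(np.float32)
for u in(276,284,292):print(u,a[176:192,u].astype(int))
print("knob",a[186:199,304].astype(int))
xs=np.arange(-124,-94,2.0);P=proj("side",place(j,[(x,0,50) for x in xs])).astype(np.float32)
print([(int(x),int(b)) for x,b in zip(xs,cv2.remap(a,P[:,:1],P[:,1:],cv2.INTER_LINEAR).ravel())])
b=np.mean([imaging.capture("scene")["color"].astype(np.float32).mean(2) for _ in range(3)],0).astype(np.float32)
P=proj("scene",place(j,[(x,0,50) for x in xs])).astype(np.float32)
print([(int(x),int(q)) for x,q in zip(xs,cv2.remap(b,P[:,:1],P[:,1:],cv2.INTER_LINEAR).ravel())])
E
```

```text
37.15 [ 499.3 -148.2  233.1] [-0.301  0.09  -0.107  1.339  0.023  1.56 ] z [ 0.0395  0.0116 -0.9992] yaw 1.2811 F [ 0.9  0.4 -0.3] g -0.001 0.0
jig tcp -90.54 49.25 Fjig 0.7 0.6
276 [118 128 171 207 209 187 168 193 215 219 218 218 218 218 218 218]
284 [121 120 120 131 172 209 209 185 171 195 215 219 218 218 217 217]
292 [120 121 118 120 118 132 177 213 209 184 172 199 217 219 219 219]
knob [214 208 187 190 187 127  57  41  83 166 213 221 220]
[(-124, 139), (-122, 138), (-120, 139), (-118, 135), (-116, 130), (-114, 132), (-112, 137), (-110, 155), (-108, 176), (-106, 192), (-104, 205), (-102, 210), (-100, 214), (-98, 213), (-96, 212)]
[(-124, 121), (-122, 121), (-120, 123), (-118, 131), (-116, 172), (-114, 222), (-112, 241), (-110, 247), (-108, 248), (-106, 248), (-104, 248), (-102, 248), (-100, 248), (-98, 248), (-96, 248)]
```

The bar has not moved (same edge profile), the knob has gone down to the fully closed position (side row about 192.9), and the robot is clear. I'm handing the job in.

```bash
python3 -c "
from bench import ctrl
print(ctrl.close_job())"
```

```text
the job is handed in; nothing more can be done
None
```

The job is handed in at about 37 s: the round bar lies in both Vs, was pressed to the end stop at about 12 N, and the cam lever is fully closed over it. I have no verdict, because the hand-in call returned none.

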